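# Break the edge of a bar with a file, then unload the fixture

## Task

Break the sharp upper edge of the aluminium bar on the robot's side: with the flat file laid lengthwise along it, its face tilted about 35 degrees, make three long forward strokes toward the stop, each from the blade's toe to its heel, and lift the file clear for every return, for dragging it back would pull the loose bar off its stop. Then lay the file down on the open bench, slide the bar back from under the lip, lift it out and lay it flat, same side up, in the free half of the grey tray. Leave the tin and the mug where they are.

Things in the scene. Friction and masses are not known exactly. Their poses are not given: they have to be found in the camera images.
- file_handle (a point): flat file, green handle, 310 mm long, 0.22 kg, lying on the bench. Point on the handle's axis, half-way up (13.5 mm above its underside); grasp here. Handle 26 mm wide (x), 27 mm high, from 24 mm in front of this point to 85 mm behind. Axes: y from the toe back to the handle's end, x across the blade, z out of the upper face.
- file_blade (a point): middle of the blade's lower face, 125 mm toward the toe (-y) from file_handle and 8 mm lower; same axes. Blade 200 mm long (toe at y -100, heel and handle at +100 mm from here), 22 mm wide, 5.5 mm thick; file with this face when the file is held from above. The handle stands 5.5 mm proud below this face.
- fixture: fixed blue and steel filing fixture. Origin on the bench below the middle of the seated bar; y points back along the bar, from the stop to the bar's free end; x away from the robot's side. Foot plate 12 mm thick, x -49 to +61, y -107 to +83 mm. End stop: face at y = -61 mm. Nothing above the bed at the -x side or the +y end.
- fixture_bed (a point): middle of the fixture's oiled bed, 50 mm above the bench, on which the bar lies; axes as the fixture's. Bed x -23 to +35, y -86 to +48 mm. Behind the bar runs a low rail: x +24 to +33, y -60 to +48, its top 8 mm above the bed; fingers must stay above it.
- fixture_lip (a point): free end of the dark lip plate, middle of its lower edge, 22 mm above the bed at x +14, y -32 mm in the fixture's axes. From here the lip reaches 53 mm toward -y, 20 mm to either side in x, and is 9 mm thick. It overhangs the last 28 mm of the bar with 2 mm to spare above it.
- bar_center (a point): centre of the loose aluminium bar, 45 (x) x 120 (y) x 20 (z) mm, 0.2 to 0.4 kg, two round holes in its top; centre 60 mm above the bench, -y end at the stop under the lip. Axes as the fixture's. Held only by slight friction (0.2) on the oiled bed; the file grips it at 0.9. Grasp its upper 10 mm across the 45 mm.
- bar_edge (a point): middle of the bar's upper edge on its -x (robot's) side, the edge to file: 120 mm long along y, 22.5 mm (-x) and 10 mm up from bar_center. Bar's axes. For a forward stroke the file's y lies along the bar's y and the file moves toward -y; the blade is turned about y so that its upper face looks up and toward -x.
- tray_free (a point): middle of the free half of the grey fixed tray, on its floor, 2 mm above the bench. Inner faces of its 20 mm high, 2 mm walls: x -67 and +119, y -93 and +93 mm from here. A finished bar is fixed in the far half, x +65 to +110, y -60 to +60 mm, 20 mm high. Lay the new bar beside it, length along the tray's y.
- file: the file as a whole: origin under its middle, 55 mm (+y) from file_blade, level with the handle's underside.
- bar: the bar as a whole: origin at the centre of its underside.
- tray: the tray, 190 x 190 mm: origin under its middle, on the bench; tray_free is at x = -26 mm.
- tin: shallow tin of nuts, 86 mm across, 42 mm high, origin at its foot: leave alone.
- mug: dark mug, 96 mm high, origin at its foot: leave alone.
Not all that is in view belongs to the job. What is shaped like the bar but orange is not meant.

How it is judged:
By the outcome, as a careful person would: the job done as asked, in the order asked, and still so for the second after the job is handed in, with the robot touching nothing.
It also fails if it takes over 72 s, if anything falls off the work surface, if the arm or the gripper's body presses on something with over 40 N, if the wrist force passes 120 N, or if a joint passes its speed limit or range.

## Robot

A 7-joint arm with a two-finger parallel gripper is mounted at the origin on the work surface; the furniture and walls round the work are solid. World frame = base frame: x ahead of the robot, y to its left, z up, the work surface at z = 0. Lengths are in m, angles in rad, forces in N, time in s.
With the tool pointing down it reaches from about 0.425 to 0.8 m from the base axis. Payload 8.3 kg.
Tool frame: the origin (TCP) lies on the front face of the gripper's body, between the roots of the fingers; the fingertips stand 73 mm ahead of it and the grasp point (between the pads) lies 54 mm ahead of it (manip.tips_ahead is the distance from the TCP to the fingertips, in m); z points along the fingers, y is the line along which they close (so a half turn about z gives the same grasp; the last joint's range is limited). The gripper opens to 85 mm and grips with 20 to 120 N. Pads are 22 mm wide; open, the fingers measure 114 mm over their backs; the gripper's body (76 mm by 85 mm) begins 54 mm behind the grasp point. The pads swing forward as they close: fully open they stand 13 mm farther back than shut.
Start: joints at [1.246, 0.383, 0.016, 1.37, -0.006, 1.388, -0.046], TCP at [0.162, -0.604, 0.304] pointing down, gripper open.
Joint ranges: [-2.95, 2.95], [-0.25, 2.06], [-1.52, 1.56], [0.18, 2.33], [-1.44, 4.58], [0.02, 2.06], [-3.01, 3.01]. Speed limits (rad/s): [2.39, 2.39, 3.01, 3.01, 3.14, 3.14, 3.14].

## Interface

Orientations are given as a rotation vector (axis times angle).
In Python, from rig import manip gives the robot as it stands.
- The arm moves only by the shell command python3 -m inch 'ROWS'. ROWS is JSON, a list of rows, each an object with "claw": the opening, from 0 (shut) to 1 (fully open); "translation": the shift along the tool's x, y, z in cm, a list of three; "rotation": the turn, a rotation vector about the tool's x, y, z in degrees, a list of three. A call has 1 to 5 rows; each row shifts and turns the commanded pose from where the row before left it, along the tool's axes as they then stand; what a row does not reach is not made up. A row lasts 1/12 s, in which the tool goes at most 41.7 mm and 7.16 degrees, less where a joint would pass 70% of its speed; a pose out of reach is approached as far as the arm can. A call with a gripper value outside its range is refused whole. The fingers move at their own pace and stop on an object; the grip force is fixed at half the most. Time passes only in rows, so rows that do not move let the fingers close. It gives the time, the measured TCP pose, the force, the opening and the grip force at its end, in the units of the state.
- manip.get_obs(): the state, without advancing time (a new reading comes with each control period).
- manip.snapshot(name): name is "side" or "top" or "wrist"; returns (picture, depth): 400x640x3 uint8, red, green, blue; 400x640 float32, m along the optical axis (not along the pixel's ray), 0 where there is no reading.
- manip.camera_model(name): a dict with "fovy" (degrees; the focal length in pixels is half the picture's height over the tangent of half this angle, whatever the lens; pixels are square), "cx", "cy" (the principal point, pixels), "extrinsics" (4x4, takes a point from camera to world coordinates). Camera axes: x right, y down, z forward; pixel columns grow to the right and rows downward; lengths in m; the calibration is good to about 2 mm. A picture is of the moment at which its call begins: read the wrist's pose just before it. camera_model takes no time and is no camera call; for the wrist camera it gives the pose at the moment of the call.
- manip.sign_off(): hands the job in; it is judged then, once.
The state is a dict: "clock": time; "joint_pos": joint angles; "qvel": joint speeds; "joint_torque": joint torques, N m; "tcp_pos": TCP position; "eef_rot": TCP orientation; "ft_force": force on the tool from outside, world axes, zero at the start; "torque": the same for the moment, N m; "gripper_width": opening from 0.0 (shut) to 1.0 (fully open); "grasp_force": force on a finger pad.
Only numpy, scipy, OpenCV 4.12 (cv2) and the standard library are available. Lean on these libraries where they do the work, as an engineer would, in place of code of your own. Each camera call takes 0.05 s, during which the arm holds its last target. There are 200 camera calls.

## Working session

There is one attempt and no reset: what is moved stays moved. The work goes in short steps, Python scripts to look and compute and a shell command to move; the robot and the scene stay as the last step left them, time stands still between calls to the robot, and variables do not carry over. Pictures are saved under pics/ and viewed, at most 10 in all, crops included, and the job is handed in when it is done.

```bash
mkdir -p pics; ls
cat > h.py <<'E'
import numpy as np, cv2
from scipy.spatial.transform import Rotation as R
from rig import manip
def cam(name):
    m=manip.camera_model(name); im,d=manip.snapshot(name); return im,d,m
def f(m): return 200/np.tan(np.radians(m['fovy'])/2)
def pts(d,m):
    v,u=np.mgrid[0:400,0:640]; k=f(m)
    p=np.stack([(u-m['cx'])/k*d,(v-m['cy'])/k*d,d],-1); E=np.array(m['extrinsics'])
    return p@E[:3,:3].T+E[:3,3]
def ray(uv,m,z):
    E=np.array(m['extrinsics']); uv=np.atleast_2d(uv); k=f(m)
    r=np.c_[(uv[:,0]-m['cx'])/k,(uv[:,1]-m['cy'])/k,np.ones(len(uv))]@E[:3,:3].T
    return E[:3,3]+r*((z-E[2,3])/r[:,2])[:,None]
E
python3 - <<'E'
from h import *
for n in ['top','side']:
    im,d,m=cam(n); np.savez(''+n+'.npz',im=im,d=d,p=pts(d,m)); cv2.imwrite(f'pics/{n}0.png',im[...,::-1])
    print(n,m['fovy'],m['cx'],m['cy'],np.round(m['extrinsics'],3).tolist(),(d>0).mean())
print(manip.get_obs(), manip.tips_ahead)
E
```

```text
pics
top 50.59376563544319 325.887381497141 203.69321307162562 [[0.014, -0.994, 0.106, 0.355], [-1.0, -0.014, 0.004, -0.135], [-0.002, -0.106, -0.994, 1.608], [0.0, 0.0, 0.0, 1.0]] 0.99591796875
side 52.704434375941524 316.78873007864667 197.77936892887624 [[0.984, -0.075, 0.161, 0.302], [-0.177, -0.37, 0.912, -1.468], [-0.009, -0.926, -0.378, 0.636], [0.0, 0.0, 0.0, 1.0]] 0.99605859375
{'clock': 0.1, 'joint_pos': array([ 1.246106  ,  0.38416747,  0.01640183,  1.37108104, -0.00632678,
        1.38817189, -0.04652284]), 'qvel': array([-9.06033080e-05, -1.92491376e-03,  8.22853560e-04, -2.10267524e-03,
       -2.72385957e-04, -3.46441617e-05, -1.91169373e-03]), 'joint_torque': array([ 3.29557552e-03, -6.29129076e+01,  8.47878065e-01, -3.72756600e+01,
        1.68270950e-02,  1.04586742e-02,  4.96341102e-05]), 'tcp_pos': array([ 0.16170205, -0.60337866,  0.30295611]), 'eef_rot': array([-3.11296824e+00, -4.09832531e-01,  3.80391015e-04]), 'ft_force': array([-0.10300888, -0.2343827 ,  0.47960193]), 'torque': array([-0.0141939 ,  0.04532863,  0.00510336]), 'grasp_force': 0.0, 'gripper_width': 0.9997646270972763} 0.0726
```

View pics/top0.png

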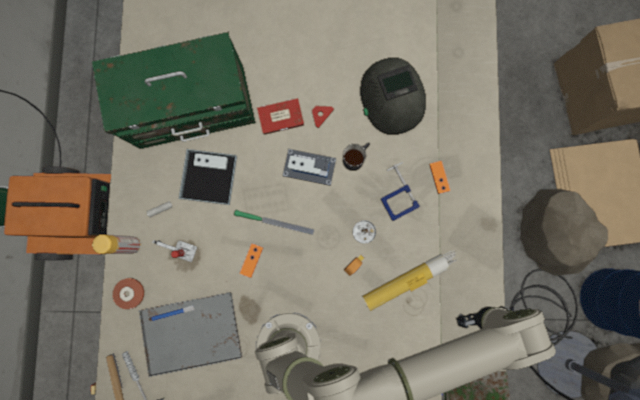

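View pics/side0.png

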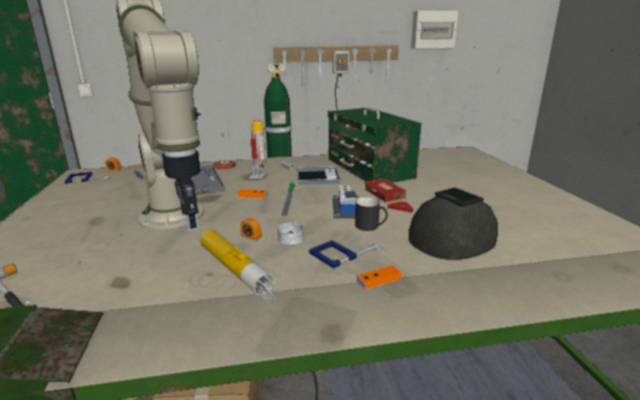

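The top view shows the file at (235–313, 212–234) with its green handle on the left. The fixture with the silver bar is at (308,167), and its stop and lip are at the right end. The tray is at (208,176) with the finished bar in its far half, the tin at (364,231) and the mug at (354,156).

Things that could be mistaken for the bar are the orange bars at (252,260) and (440,177), and the finished bar in the tray at (208,160). Things that could be mistaken for the file are the grey stub at (160,209) and the blue pencil or knife at (170,313). I choose the silver bar at (308,165) and the green-handled file at (272,222), and I'll check both in one crop.

Run:
```python
from h import *
z=np.load('top.npz'); im,p=z['im'],z['p']
c=cv2.resize(im[135:275,170:390],None,fx=3.6,fy=3.6,interpolation=cv2.INTER_CUBIC); cv2.imwrite('pics/crop0.png',c[...,::-1])
hsv=cv2.cvtColor(im,cv2.COLOR_RGB2HSV)
P=lambda u,v:np.round(p[v,u],3)
for n,(u,v) in dict(bench=(300,250),handle=(245,214),blade=(290,225),bar=(305,166),lip=(326,172),tray=(208,185),fin=(208,161),tin=(364,231),mug=(354,156)).items(): print(n,P(u,v))
# file: green handle mask & height masks
r=np.zeros(im.shape[:2],bool); r[205:240,228:320]=1
g=r&(hsv[...,0]>50)&(hsv[...,0]<90)&(hsv[...,1]>90); print('handle px',g.sum(),p[g].mean(0).round(4), cv2.minAreaRect(p[g][:,:2].astype(np.float32)))
# bar: height ~.07
r[:]=0; r[140:195,275:345]=1
b=r&(abs(p[...,2]-.07)<.006)&(hsv[...,1]<60)&(hsv[...,2]>120); print('bar',b.sum(),p[b].mean(0).round(4),cv2.minAreaRect(p[b][:,:2].astype(np.float32)))
r[:]=0; r[140:215,170:245]=1
b=r&(p[...,2]>.012)&(p[...,2]<.035)&(hsv[...,2]>150);print('fin',b.sum(),p[b].mean(0).round(4),cv2.minAreaRect(p[b][:,:2].astype(np.float32)))
```

```text
bench [ 0.349 -0.034 -0.001]
handle [0.481 0.174 0.022]
blade [0.443 0.005 0.008]
bar [ 0.658 -0.051  0.07 ]
lip [ 0.64  -0.128  0.05 ]
tray [0.592 0.323 0.004]
fin [0.681 0.321 0.025]
tin [ 0.423 -0.273  0.031]
mug [ 0.709 -0.234  0.023]
handle px 98 [0.4767 0.1681 0.0221] ((0.4767448306083679, 0.16406404972076416), (0.09702372550964355, 0.016665711998939514), 78.95203399658203)
bar 305 [ 0.6652 -0.0428  0.0702] ((0.6686232686042786, -0.09279394894838333), (0.07396125793457031, 0.2121158242225647), 6.3577189445495605)
fin 326 [0.6822 0.3115 0.0223] ((0.6831947565078735, 0.2870936393737793), (0.17972983419895172, 0.10782386362552643), 77.72219848632812)
```

View pics/crop0.png

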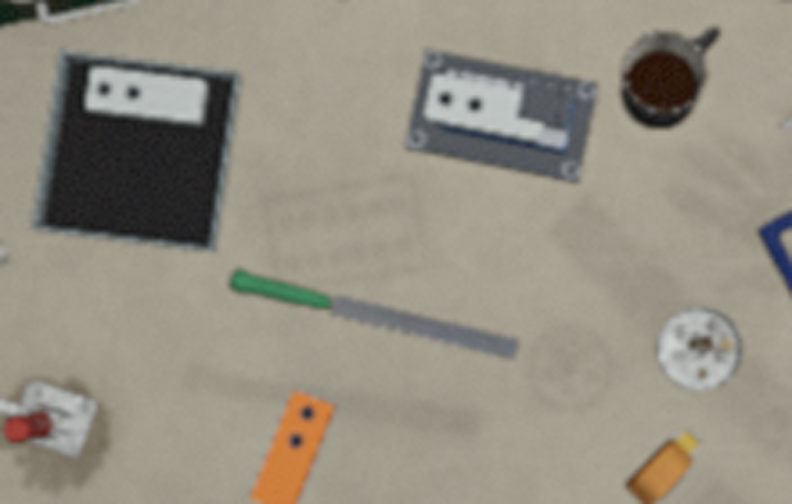

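The crop confirms both choices. The silver two-hole bar is in the blue fixture with its right end under the lip, and the file lies with its toe to the right. I'll move the wrist over the work next, turning the tool into line with the file.

```bash
A='{"claw":1,"translation":[2.84,-2.86,-0.17],"rotation":[0,0,0]}'; 
python3 -m inch '[{"claw":1,"translation":[2.84,-2.86,-0.17],"rotation":[0,0,0]},{"claw":1,"translation":[2.84,-2.86,-0.17],"rotation":[0,0,0]},{"claw":1,"translation":[2.84,-2.86,-0.17],"rotation":[0,0,0]},{"claw":1,"translation":[2.84,-2.86,-0.17],"rotation":[0,0,0]},{"claw":1,"translation":[2.84,-2.86,-0.17],"rotation":[0,0,0]}]'
python3 -m inch '[{"claw":1,"translation":[2.84,-2.86,-0.17],"rotation":[0,0,0]},{"claw":1,"translation":[2.84,-2.86,-0.17],"rotation":[0,0,0]},{"claw":1,"translation":[2.84,-2.86,-0.17],"rotation":[0,0,0]},{"claw":1,"translation":[2.84,-2.86,-0.17],"rotation":[0,0,0]},{"claw":1,"translation":[2.84,-2.86,-0.17],"rotation":[0,0,0]}]'
python3 -m inch '[{"claw":1,"translation":[2.84,-2.86,-0.17],"rotation":[0,0,0]},{"claw":1,"translation":[2.84,-2.86,-0.17],"rotation":[0,0,0]},{"claw":1,"translation":[2.84,-2.86,-0.17],"rotation":[0,0,0]},{"claw":1,"translation":[2.84,-2.86,-0.17],"rotation":[0,0,0]},{"claw":1,"translation":[2.84,-2.86,-0.17],"rotation":[0,0,0]}]'
python3 -m inch '[{"claw":1,"translation":[2.84,-2.86,-0.17],"rotation":[0,0,0]},{"claw":1,"translation":[2.84,-2.86,-0.17],"rotation":[0,0,0]},{"claw":1,"translation":[0,0,0],"rotation":[0,0,-7]},{"claw":1,"translation":[0,0,0],"rotation":[0,0,-7]},{"claw":1,"translation":[0,0,0],"rotation":[0,0,-7]}]'
python3 -m inch '[{"claw":1,"translation":[0,0,0],"rotation":[0,0,-7]},{"claw":1,"translation":[0,0,0],"rotation":[0,0,-7]},{"claw":1,"translation":[0,0,0],"rotation":[0,0,-7]},{"claw":1,"translation":[0,0,0],"rotation":[0,0,-7]},{"claw":1,"translation":[0,0,0],"rotation":[0,0,-7]}]'
```

```text
clock: 0.52
tcp_pos: [0.2624, -0.4268, 0.312]
eef_rot: [-3.114, -0.41, 0.001]
ft_force: [1.0, 0.1, 0.1]
gripper_width: 1.006
grasp_force: 0.0
clock: 0.93
tcp_pos: [0.3624, -0.2519, 0.3208]
eef_rot: [3.115, 0.41, -0.001]
ft_force: [1.4, -0.8, 0.0]
gripper_width: 0.999
grasp_force: 0.0
clock: 1.35
tcp_pos: [0.4625, -0.0772, 0.3295]
eef_rot: [3.115, 0.41, 0.0]
ft_force: [0.9, -0.4, 0.4]
gripper_width: 1.004
grasp_force: 0.0
clock: 1.77
tcp_pos: [0.5023, -0.008, 0.3323]
eef_rot: [-2.983, -0.983, 0.001]
ft_force: [-0.2, 0.0, 0.2]
gripper_width: 1.0
grasp_force: 0.0
clock: 2.18
tcp_pos: [0.5021, -0.0091, 0.3324]
eef_rot: [-2.552, -1.832, 0.001]
ft_force: [0.6, 0.8, 0.1]
gripper_width: 1.001
grasp_force: 0.0
```

Run:
```python
from h import *
im,d,m=cam('wrist'); np.savez('w1.npz',im=im,d=d,p=pts(d,m)); cv2.imwrite('pics/w1.png',im[...,::-1])
print(m['fovy'],np.round(m['extrinsics'],3).tolist(),manip.get_obs()['tcp_pos'])
```

```text
64.76094945366461 [[0.947, -0.304, -0.1, 0.529], [-0.32, -0.899, -0.298, 0.069], [0.0, 0.314, -0.949, 0.401], [0.0, 0.0, 0.0, 1.0]] [ 0.50205928 -0.00912455  0.33242123]
```

View pics/w1.png

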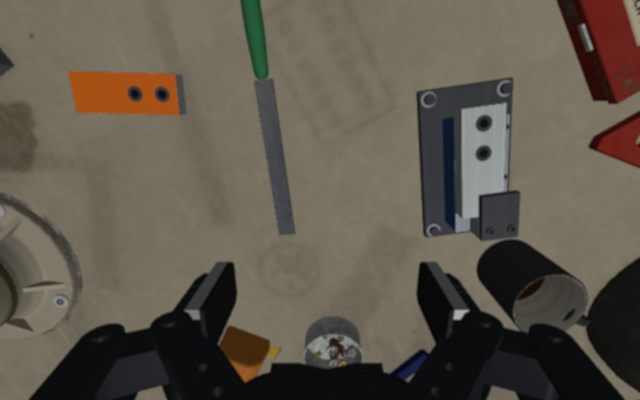

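The wrist view shows the blade from (264,80) to (287,235) with the green handle above it. The fixture plate spans (418–512, 80–237), the bar is at (483,155) with its holes at (484,123) and (484,153), and the lip is at (499,215).

Run:
```python
from h import *
z=np.load('w1.npz'); im,p,d=z['im'],z['p'],z['d']; m=manip.camera_model('wrist')
hsv=cv2.cvtColor(im,cv2.COLOR_RGB2HSV)
def uv(k): v,u=np.nonzero(k); return np.c_[u,v].astype(float)
def rect(a): 
    (c,s,an)=cv2.minAreaRect(a[:,:2].astype(np.float32)); b=cv2.boxPoints((c,s,an)); 
    e=b[1]-b[0],b[2]-b[1]; l=max(e,key=np.linalg.norm); l=l*np.sign(l[1]); return np.round(c,4),np.round(s,4),np.round(l/np.linalg.norm(l),4),np.degrees(np.arctan2(-l[0],l[1])).round(2)
def big(k):
    n,l,s,_=cv2.connectedComponentsWithStats(k.astype(np.uint8)); return l==1+np.argmax(s[1:,4])
r=np.zeros(im.shape[:2],bool); r[60:250,240:310]=1
bl=big(r&(p[...,2]>.006)&(p[...,2]<.018)&(hsv[...,1]<60)&(hsv[...,2]<130)&(hsv[...,2]>60)); print('blade',bl.sum(),rect(ray(uv(bl),m,.011)),np.median(p[bl][:,2]))
r[:]=0; r[0:100,225:290]=1
g=big(r&(hsv[...,0]>50)&(hsv[...,0]<90)&(hsv[...,1]>90)); a=ray(uv(g),m,.0135); print('green',g.sum(),rect(a),'min y',a[a[:,1].argmin()],np.median(p[g][:,2]))
r[:]=0; r[85:250,440:525]=1
b=big(r&(abs(p[...,2]-.07)<.005)&(hsv[...,2]>120)); print('bar',b.sum(),rect(ray(uv(b),m,.07)),rect(p[b]),np.median(p[b][:,2]))
lp=big(r&(abs(p[...,2]-.081)<.004)&(hsv[...,2]<110)); print('lip',lp.sum(),rect(ray(uv(lp),m,.081)),np.median(p[lp][:,2]))
r[:]=0; r[70:250,405:525]=1
pl=big(r&(abs(p[...,2]-.012)<.006)); print('plate',rect(ray(uv(pl),m,.012)),np.median(p[pl][:,2]))
# bar left edge line: fit
ed=[(np.nonzero(b[v])[0].min(),v) for v in range(120,200)if b[v].any()]
e=ray(np.array(ed,float)-[.5,0],m,.07); L=cv2.fitLine(e[:,:2].astype(np.float32),cv2.DIST_HUBER,0,.01,.01).ravel(); print('edge',L,np.degrees(np.arctan(-L[2-2]/L[1])))
o=im.copy(); 
for k,c in((bl,(255,0,0)),(g,(255,0,255)),(b,(0,255,0)),(lp,(0,0,255)),(pl,(255,255,0))): o[k]=c
cv2.imwrite('pics/m1.png',o[:260,:,::-1])
```

```text
blade 1304 (array([0.4527, 0.0545]), array([0.1186, 0.0218]), array([0.2136, 0.9769], dtype=float32), np.float32(-12.34)) 0.006996550612437091
green 1251 (array([0.4732, 0.1512]), array([0.0782, 0.0193]), array([0.2181, 0.9759], dtype=float32), np.float32(-12.6)) min y [0.46755178 0.11243365 0.0135    ] 0.019258248077750006
bar 3667 (array([ 0.6661, -0.0465]), array([0.1193, 0.0445]), array([0.1813, 0.9834], dtype=float32), np.float32(-10.45)) (array([ 0.6662, -0.0484]), array([0.1201, 0.0459]), array([0.1847, 0.9828], dtype=float32), np.float32(-10.65)) 0.06901677077905616
lip 1745 (array([ 0.6689, -0.1058]), array([0.0533, 0.0421]), array([0.1754, 0.9845], dtype=float32), np.float32(-10.1)) 0.08005466402637834
plate (array([ 0.6688, -0.0591]), array([0.1886, 0.1104]), array([0.1752, 0.9845], dtype=float32), np.float32(-10.09)) 0.010976348142361203
edge [ 0.18180205  0.98333514  0.64402044 -0.04077438] -10.474742
```

View pics/m1.png

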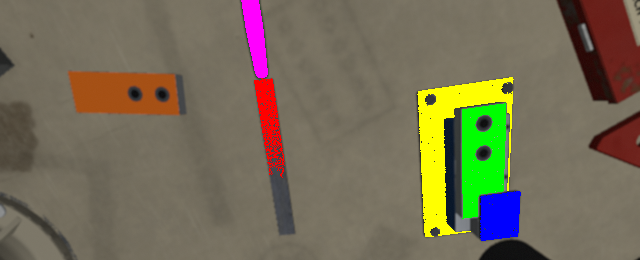

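Everything agrees with the given sizes: the bar measures 120×45 mm, the plate 189×110 and the blade 22 mm wide. The file handle is at about (0.4705, 0.137) with yaw −12.5°, and the bar centre is at about (0.6656, −0.0468) with yaw −10.3°. I'll descend to the handle now.

```bash
cat >> h.py <<'E'
def axes(yaw,tilt=0):  # tool x along file/bar y; yaw deg of bar frame, tilt about tool x
    a=np.radians(yaw); X=np.array([np.cos(a),np.sin(a),0]); Y=np.array([-np.sin(a),np.cos(a),0])
    M=np.c_[Y,X,[0,0,-1]]
    return R.from_matrix(M)*R.from_euler('x',tilt,degrees=True)
def go(pos,rot):
    o=manip.get_obs(); c=R.from_rotvec(o['eef_rot']); q=c.inv()*rot
    t=(np.array(pos)-o['tcp_pos'])*100
    print('t%.2f'%o['clock'],'tool cm before turn',c.inv().apply(t).round(2),'| turn',q.as_rotvec(degrees=True).round(2),'| tool cm after turn',rot.inv().apply(t).round(2),'F',np.round(o['ft_force'],1),'w %.3f g %.1f'%(o['gripper_width'],o['grasp_force']))
E
python3 - <<'E'
from h import *
go([.4705,.137,.075],axes(-12.5))
E
```

```text
t2.23 tool cm before turn [12.91 -7.52 25.75] | turn [-0.05  0.01 -5.61] | tool cm after turn [13.58 -6.24 25.74] F [-0.3 -0.8 -0.4] w 0.998 g 0.0
```

```bash
python3 -m inch '[{"claw":1,"translation":[0,0,0],"rotation":[0,0,-5.6]},{"claw":1,"translation":[1.94,-0.89,2.8],"rotation":[0,0,0]},{"claw":1,"translation":[1.94,-0.89,2.8],"rotation":[0,0,0]},{"claw":1,"translation":[1.94,-0.89,2.8],"rotation":[0,0,0]},{"claw":1,"translation":[1.94,-0.89,2.8],"rotation":[0,0,0]}]'
python3 -m inch '[{"claw":1,"translation":[1.94,-0.89,2.8],"rotation":[0,0,0]},{"claw":1,"translation":[1.94,-0.89,2.8],"rotation":[0,0,0]},{"claw":1,"translation":[1.94,-0.89,2.8],"rotation":[0,0,0]},{"claw":1,"translation":[0,0,0],"rotation":[0,0,0]}]'
python3 - <<'E'
from h import *
go([.4705,.137,.075],axes(-12.5))
im,d,m=cam('wrist'); cv2.imwrite('pics/w2.png',im[...,::-1])
hsv=cv2.cvtColor(im,cv2.COLOR_RGB2HSV); g=(hsv[...,0]>50)&(hsv[...,0]<90)&(hsv[...,1]>90)
v,u=np.nonzero(g); a=ray(np.c_[u,v].astype(float),m,.0135); a=a[abs(a[:,1]-.15)<.12]
print(a.min(0),a.max(0)); s=abs(a[:,1]-.137)<.02; L=cv2.fitLine(a[s,:2].astype(np.float32),cv2.DIST_L2,0,.01,.01).ravel(); print(L)
E
```

```text
clock: 2.65
tcp_pos: [0.4851, 0.0753, 0.2196]
eef_rot: [2.469, 1.942, 0.0]
ft_force: [0.6, -0.9, -0.3]
gripper_width: 1.006
grasp_force: 0.0
clock: 2.98
tcp_pos: [0.4688, 0.1409, 0.132]
eef_rot: [-2.458, -1.947, 0.009]
ft_force: [-0.6, -0.4, -0.1]
gripper_width: 0.999
grasp_force: 0.0
t2.98 tool cm before turn [-0.34  0.3   5.7 ] | turn [-0.46  0.06 -0.75] | tool cm after turn [-0.35  0.25  5.7 ] F [-0.6 -0.4 -0.1] w 0.999 g 0.0
[0.21161941 0.03046167 0.0135    ] [0.5994965  0.21938349 0.0135    ]
[0.2984698  0.9544191  0.47115836 0.13851838]
```

View pics/w2.png

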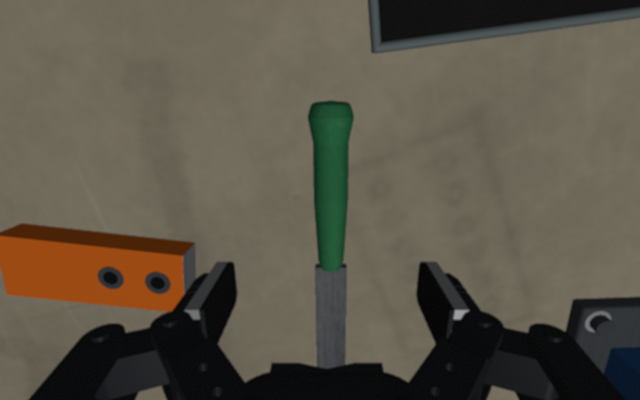

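Run:
```python
from h import *
m=manip.camera_model('wrist'); o=manip.get_obs(); T=R.from_rotvec(o['eef_rot'])
a=ray([[330,268],[330,102]],m,.0135); b=ray([[195,270],[195,242]],m,.02); c=ray([[331,265]],m,.011)
print(a,c); print('tool coords',T.inv().apply(np.r_[a,c,b]-o['tcp_pos']).round(4))
```

```text
[[0.4666761  0.11158403 0.0135    ]
 [0.49110017 0.2164787  0.0135    ]] [[0.46755963 0.11227934 0.011     ]]
tool coords [[-0.0277  0.0034  0.1207]
 [ 0.08    0.003   0.1206]
 [-0.0268  0.0041  0.1232]
 [-0.0256 -0.0858  0.1147]
 [-0.0053 -0.0831  0.1147]]
```

```bash
python3 -m inch '[{"claw":0.7,"translation":[-0.15,0.15,1.8],"rotation":[0,0,0]},{"claw":0.7,"translation":[-0.15,0.15,1.8],"rotation":[0,0,0]},{"claw":0.7,"translation":[0,0,1.4],"rotation":[0,0,0]},{"claw":0.7,"translation":[0,0,0.7],"rotation":[0,0,0]},{"claw":0.7,"translation":[0,0,0],"rotation":[0,0,0]}]'
python3 -m inch '[{"claw":0,"translation":[0,0,0],"rotation":[0,0,0]},{"claw":0,"translation":[0,0,0],"rotation":[0,0,0]},{"claw":0,"translation":[0,0,0],"rotation":[0,0,0]},{"claw":0,"translation":[0,0,0],"rotation":[0,0,0]},{"claw":0,"translation":[0,0,0],"rotation":[0,0,0]}]'
python3 - <<'E'
from h import *
go([.4705,.137,.075],axes(-12.5))
E
```

```text
clock: 3.45
tcp_pos: [0.4752, 0.1328, 0.0792]
eef_rot: [-2.468, -1.944, 0.002]
ft_force: [-0.1, 0.2, 0.0]
gripper_width: 0.698
grasp_force: 0.0
clock: 3.87
tcp_pos: [0.476, 0.1341, 0.081]
eef_rot: [2.465, 1.946, 0.002]
ft_force: [-1.7, -0.3, 6.8]
gripper_width: 0.195
grasp_force: 58.5
t3.87 tool cm before turn [ 0.15 -0.6   0.6 ] | turn [ 0.1  -0.03 -0.92] | tool cm after turn [ 0.16 -0.6   0.6 ] F [-1.7 -0.3  6.8] w 0.195 g 58.5
```

```bash
python3 -m inch '[{"claw":0,"translation":[0,0,-1],"rotation":[0,0,0]},{"claw":0,"translation":[0,0,-2],"rotation":[0,0,0]},{"claw":0,"translation":[0,0,-3],"rotation":[0,0,0]},{"claw":0,"translation":[0,0,-3],"rotation":[0,0,0]},{"claw":0,"translation":[0,0,-3],"rotation":[0,0,0]}]'
python3 -m inch '[{"claw":0,"translation":[0,0,-3],"rotation":[0,0,0]},{"claw":0,"translation":[0,0,-1],"rotation":[0,0,0]},{"claw":0,"translation":[0,0,0],"rotation":[0,0,0]}]'
python3 - <<'E'
from h import *
im,d,m=cam('wrist'); im2,d2,m2=cam('side'); 
u=int(400); c=cv2.resize(im2[120:260,190:400],None,fx=2,fy=2,interpolation=cv2.INTER_CUBIC)
o=np.zeros((400+280,640,3),np.uint8); o[:400]=im; o[400:,:420]=c; cv2.imwrite('pics/w3.png',cv2.resize(o,None,fx=.85,fy=.85)[...,::-1])
o=manip.get_obs(); T=R.from_rotvec(o['eef_rot']); np.savez('w3.npz',im=im,d=d,p=T.inv().apply((pts(d,m)-o['tcp_pos']).reshape(-1,3)).reshape(400,640,3))
print(o['tcp_pos'],o['ft_force'],o['gripper_width'],o['torque'])
E
```

```text
clock: 4.28
tcp_pos: [0.4749, 0.134, 0.2017]
eef_rot: [-2.465, -1.948, 0.0]
ft_force: [1.5, -0.0, -2.0]
gripper_width: 0.189
grasp_force: 58.7
clock: 4.53
tcp_pos: [0.4766, 0.1344, 0.2431]
eef_rot: [2.463, 1.945, 0.008]
ft_force: [-0.1, 0.0, -2.0]
gripper_width: 0.192
grasp_force: 58.7
[0.4750212  0.13353005 0.2392325 ] [-0.17237221 -0.25056255 -2.29724417] 0.18874894342879278 [ 0.01580076  0.05418941 -0.01731798]
```

View pics/w3.png

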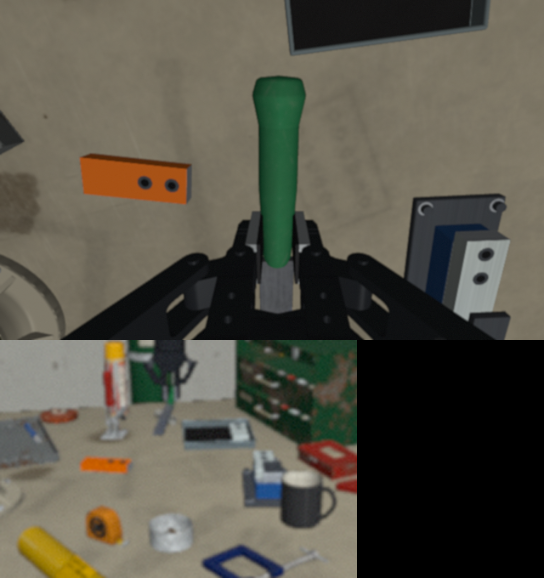

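The wrist view shows the file held straight between the fingers. Its handle runs from (328,95) to (326,312) at full scale, with the blade visible between the fingers, and in the side crop it hangs about level. Next I'll measure the file's pose in the tool frame.

Run:
```python
from h import *
z=np.load('w3.npz'); im,p,d=z['im'],z['p'],z['d']; hsv=cv2.cvtColor(im,cv2.COLOR_RGB2HSV)
g=(hsv[...,0]>50)&(hsv[...,0]<90)&(hsv[...,1]>90); g[:,:280]=0; g[:,370:]=0; g[:60]=0
for v in range(92,360,12):
    u=np.nonzero(g[v])[0]
    if len(u): c=int(u.mean()); s=d[v,c-4:c+5]>0; q=np.median(p[v,c-4:c+5][s],0); print(v,u.min(),u.max(),(q*1000).round(1), 'wid', round((p[v,u.max()-1]-p[v,u.min()+1])[1]*1000,1))
for v in range(305,372,6): s=slice(318,332); print(v,'blade',(np.median(p[v,s],0)*1000).round(1),im[v,325])
# side: depth-based points on blade/handle
im2,d2,m2=cam('side'); P=pts(d2,m2); o=manip.get_obs(); T=R.from_rotvec(o['eef_rot']); q=T.inv().apply((P-o['tcp_pos']).reshape(-1,3)).reshape(400,640,3)*1000
k=(abs(q[...,1])<16)&(q[...,2]>40)&(q[...,2]<110)&(q[...,0]>-260)&(q[...,0]<120)&(d2>0)
for a in range(-260,120,20):
    s=k&(q[...,0]>=a)&(q[...,0]<a+20)
    if s.sum()>2: print(a+10,s.sum(),np.median(q[s],0).round(1),q[s][:,2].min().round(1),q[s][:,2].max().round(1))
```

```text
92 306 349 [85.8  2.7 54.1] wid 16.1
104 300 356 [81.5  3.1 52.1] wid 21.4
116 299 358 [77.1  3.1 52. ] wid 23.0
128 301 355 [72.6  3.1 52.1] wid 21.3
140 304 352 [67.8  3.1 53.7] wid 19.0
152 305 350 [62.9  2.5 54.7] wid 18.3
164 305 350 [57.9  2.7 55. ] wid 18.5
176 305 349 [52.9  2.7 54.6] wid 18.1
188 305 349 [47.8  2.7 54.6] wid 18.4
200 305 348 [42.3  2.3 55.1] wid 18.1
212 305 348 [36.9  2.3 55. ] wid 18.5
224 306 348 [31.2  2.7 55.5] wid 18.2
236 306 346 [25.4  2.3 55.6] wid 17.6
248 307 346 [19.1  2.3 56.3] wid 17.4
260 308 345 [12.9  2.3 56.6] wid 16.3
272 309 344 [ 6.3  2.3 57.1] wid 16.1
284 309 344 [-0.6  2.3 57.8] wid 16.4
296 309 341 [-7.8  1.8 58.5] wid 15.1
308 314 360 [-14.9   2.8  58.7] wid 16.6
305 blade [-13.3   1.6  58.9] [38 94 60]
311 blade [-17.6   1.6  60. ] [39 93 59]
317 blade [-29.    1.5  69.9] [79 81 83]
323 blade [-33.    1.5  70. ] [82 84 87]
329 blade [-37.1   1.5  70.2] [81 82 86]
335 blade [-41.    1.5  70. ] [82 83 87]
341 blade [-45.5   1.5  70.4] [80 81 84]
347 blade [-49.8   1.5  70.6] [80 81 84]
353 blade [-54.2   1.5  70.8] [75 77 80]
359 blade [-58.4   1.5  70.7] [73 75 78]
365 blade [-63.    1.5  70.9] [80 81 84]
371 blade [13.3  1.5 -6. ] [12 13 14]
-230 6 [-223.    -4.5   77.2] 76.1 77.9
-210 14 [-214.2   -2.7   75.1] 72.7 78.1
-190 13 [-190.6   -1.    74.3] 72.3 75.5
-170 12 [-168.5   -0.9   73.7] 72.1 77.1
-150 9 [-153.    -3.8   71.9] 71.2 74.0
-130 10 [-131.5    1.    73.3] 71.0 76.2
-110 12 [-111.4   -0.2   71.9] 70.4 74.4
-90 10 [-94.7  -0.9  71.4] 69.3 71.8
-70 9 [-73.5  -2.8  70. ] 68.9 72.9
-50 10 [-45.8   1.6  71.4] 69.6 75.4
-30 14 [-28.5  -0.4  67.4] 59.5 71.8
-10 36 [-9.3  3.7 59.2] 41.2 70.4
10 12 [ 8.  -3.3 55.5] 41.7 59.4
30 3 [34.9 -3.5 55.5] 54.9 57.8
50 3 [54.  -1.8 54. ] 52.8 55.9
70 3 [71.6 -7.7 56.3] 50.9 62.3
```

```bash
cat >> h.py <<'E'
YB=-10.3; cb=np.radians(YB); XB=np.array([np.cos(cb),np.sin(cb),0]); YBv=np.array([-np.sin(cb),np.cos(cb),0])
EDGE=np.array([.6435,-.0428,.070])
yf=np.array([1,.0117,-.030]); yf/=np.linalg.norm(yf); zf=np.array([-.030,0,-1]); zf-=yf*(zf@yf); zf/=np.linalg.norm(zf)
FT=R.from_matrix(np.c_[np.cross(yf,zf),yf,zf])
BL=np.array([-.1235,-.001,.0784])
def fpose(c,h,tilt=35):  # blade centre at c (m) along bar, clear h (m) of edge
    F=R.from_euler('z',YB,degrees=True)*R.from_euler('y',-tilt,degrees=True)
    T=F*FT.inv(); n=-F.as_matrix()[:,2]
    return EDGE+c*YBv-h*n-T.apply(BL),T
E
python3 - <<'E'
from h import *
for c,h in((.14,.06),(.14,0),(-.03,0)): print(c,h,fpose(c,h)[0].round(3))
go(*fpose(.14,.06)); print(fpose(0,0)[1].inv().apply(-YBv))
E
```

```text
0.14 0.06 [0.615 0.233 0.18 ]
0.14 0 [0.649 0.226 0.131]
-0.03 0 [0.618 0.059 0.131]
t4.68 tool cm before turn [12.9  11.33  5.8 ] | turn [-35.16  -0.86  -3.12] | tool cm after turn [12.53  6.63 11.29] F [ 0.5  0.4 -3.1] w 0.193 g 58.8
[-0.99948196 -0.01169394  0.02998446]
```

```bash
python3 -m inch '[{"claw":0,"translation":[2.58,2.27,1.16],"rotation":[0,0,0]},{"claw":0,"translation":[2.58,2.27,1.16],"rotation":[0,0,0]},{"claw":0,"translation":[2.58,2.27,1.16],"rotation":[0,0,0]},{"claw":0,"translation":[2.58,2.27,1.16],"rotation":[0,0,0]},{"claw":0,"translation":[2.58,2.27,1.16],"rotation":[0,0,0]}]'
python3 -m inch '[{"claw":0,"translation":[0,0,0],"rotation":[-7.03,-0.17,-0.62]},{"claw":0,"translation":[0,0,0],"rotation":[-7.03,-0.17,-0.62]},{"claw":0,"translation":[0,0,0],"rotation":[-7.03,-0.17,-0.62]},{"claw":0,"translation":[0,0,0],"rotation":[-7.03,-0.17,-0.62]},{"claw":0,"translation":[0,0,0],"rotation":[-7.03,-0.17,-0.62]}]'
python3 -m inch '[{"claw":0,"translation":[0,0,0],"rotation":[0,0,0]},{"claw":0,"translation":[0,0,0],"rotation":[0,0,0]}]'
python3 - <<'E'
from h import *
go(*fpose(.14,.03))
E
```

```text
clock: 5.1
tcp_pos: [0.6159, 0.2334, 0.1779]
eef_rot: [-2.465, -1.946, 0.007]
ft_force: [0.1, 0.4, -0.8]
gripper_width: 0.193
grasp_force: 58.8
clock: 5.52
tcp_pos: [0.6142, 0.2336, 0.1791]
eef_rot: [1.997, 1.676, 0.498]
ft_force: [1.9, -1.5, -2.4]
gripper_width: 0.186
grasp_force: 59.1
clock: 5.68
tcp_pos: [0.6131, 0.2335, 0.1789]
eef_rot: [2.0, 1.681, 0.487]
ft_force: [1.1, 0.1, -2.8]
gripper_width: 0.19
grasp_force: 59.2
t5.68 tool cm before turn [0.02 0.22 3.  ] | turn [-0.31  0.02  0.26] | tool cm after turn [0.02 0.2  3.  ] F [ 1.1  0.1 -2.8] w 0.190 g 59.2
```

```bash
python3 -m inch '[{"claw":0,"translation":[0,0.1,2],"rotation":[-0.2,0,0.1]},{"claw":0,"translation":[0,0.1,2],"rotation":[0,0,0]},{"claw":0,"translation":[0,0,1],"rotation":[0,0,0]},{"claw":0,"translation":[0,0,0],"rotation":[0,0,0]}]'
python3 - <<'E'
from h import *
go(*fpose(.14,.0)); print(manip.get_obs()['torque'])
# side check of blade toe region in bar-edge frame (x across, y along, z up) mm
im,d,m=cam('side'); P=(pts(d,m)-EDGE).reshape(-1,3); B=np.c_[P@XB,P@YBv,P[:,2]]*1000; B=B[d.ravel()>0]
s=(abs(B[:,0])<40)&(B[:,2]>-5)&(B[:,2]<50)&(B[:,1]>30)&(B[:,1]<240)
for a in range(30,240,15):
    k=s&(B[:,1]>=a)&(B[:,1]<a+15); 
    if k.sum()>1: print(a,k.sum(),np.median(B[k],0).round(1))
E
```

```text
clock: 6.02
tcp_pos: [0.6465, 0.2232, 0.1392]
eef_rot: [2.006, 1.667, 0.491]
ft_force: [-0.4, -0.0, -2.8]
gripper_width: 0.189
grasp_force: 59.2
t6.02 tool cm before turn [ 0.38 -0.36  0.75] | turn [-0.03  0.22 -0.3 ] | tool cm after turn [ 0.38 -0.36  0.75] F [-0.4 -0.  -2.8] w 0.189 g 59.2
[ 0.19183456  0.92563961 -0.08855337]
30 27 [ 4.4 37.1  4. ]
45 15 [ 5.2 51.7  2.6]
60 6 [-8.2 66.2 11.9]
75 6 [-7.5 81.7 11.8]
90 8 [-4.9 97.2 14.1]
105 5 [  0.  110.2  16.2]
120 5 [ -7.5 131.1  12.4]
135 7 [ -7.3 139.   14.6]
150 7 [ -2.1 155.2  15.2]
165 5 [ -9.9 175.6  11.2]
180 5 [ -5.4 188.3  12.2]
195 6 [ -2.5 200.5  14.5]
210 5 [ -3.8 217.8  10.7]
225 9 [ -7.7 231.9  16.3]
```

```bash
python3 -m inch '[{"claw":0,"translation":[0.3,-0.1,0.3],"rotation":[0,0,0]},{"claw":0,"translation":[0,-0.1,0.2],"rotation":[0,0,0]},{"claw":0,"translation":[0,0,0],"rotation":[0,0,0]}]' | grep -E 'clock|tcp|ft'
python3 -m inch '[{"claw":0,"translation":[0,0,0.1],"rotation":[0,0,0]},{"claw":0,"translation":[0,0,0],"rotation":[0,0,0]}]'| grep -E 'clock|tcp|ft'
python3 -m inch '[{"claw":0,"translation":[0,0,0.1],"rotation":[0,0,0]},{"claw":0,"translation":[0,0,0],"rotation":[0,0,0]}]'| grep -E 'clock|tcp|ft'
python3 - <<'E'
from h import *
go(*fpose(.14,.0)); print(manip.get_obs()['torque'])
E
```

```text
clock: 6.32
tcp_pos: [0.647, 0.2295, 0.1371]
ft_force: [-0.1, -0.9, -1.7]
clock: 6.48
tcp_pos: [0.6477, 0.2288, 0.1365]
ft_force: [-0.1, -0.3, -2.5]
clock: 6.65
tcp_pos: [0.6483, 0.2285, 0.1354]
ft_force: [0.1, 0.4, -2.7]
t6.65 tool cm before turn [-0.18 -0.22  0.41] | turn [ 0.32 -0.06 -0.14] | tool cm after turn [-0.18 -0.21  0.41] F [ 0.1  0.4 -2.7] w 0.189 g 59.2
[ 0.23953421  0.91847242 -0.03489526]
```

```bash
for i in 1; do
python3 -m inch '[{"claw":0,"translation":[0,0,0.2],"rotation":[0,0,0]},{"claw":0,"translation":[0,0,0],"rotation":[0,0,0]}]' | grep -E 'clock|tcp|ft'
python3 -m inch '[{"claw":0,"translation":[0,0,0.1],"rotation":[0,0,0]},{"claw":0,"translation":[0,0,0],"rotation":[0,0,0]}]'| grep -E 'clock|tcp|ft'
python3 -m inch '[{"claw":0,"translation":[0,0,0.1],"rotation":[0,0,0]},{"claw":0,"translation":[0,0,0],"rotation":[0,0,0]}]'| grep -E 'clock|tcp|ft'
done
python3 - <<'E'
from h import *
go(*fpose(.14,.0)); print(manip.get_obs()['torque'])
E
```

```text
clock: 6.82
tcp_pos: [0.6495, 0.228, 0.1334]
ft_force: [-0.2, 0.5, -2.1]
clock: 6.98
tcp_pos: [0.65, 0.228, 0.1326]
ft_force: [0.4, 0.2, -1.7]
clock: 7.15
tcp_pos: [0.6506, 0.2279, 0.1318]
ft_force: [-0.7, -0.2, -1.4]
t7.15 tool cm before turn [-0.18 -0.2  -0.02] | turn [ 0.3  -0.05 -0.15] | tool cm after turn [-0.18 -0.2  -0.02] F [-0.7 -0.2 -1.4] w 0.193 g 59.2
[ 0.18456269  0.8875394  -0.0714491 ]
```

```bash
python3 -m inch '[{"claw":0,"translation":[0,0,0.1],"rotation":[0,0,0]},{"claw":0,"translation":[0,0,0],"rotation":[0,0,0]}]' | grep -E 'clock|tcp|ft'
python3 - <<'E'
from h import *
o=manip.get_obs(); print(o['torque'],o['ft_force'])
E
python3 -m inch '[{"claw":0,"translation":[0,0,0.1],"rotation":[0,0,0]},{"claw":0,"translation":[0,0,0],"rotation":[0,0,0]}]'| grep -E 'clock|tcp|ft'
python3 - <<'E'
from h import *
go(*fpose(.14,.0)); print(manip.get_obs()['torque'])
E
```

```text
clock: 7.32
tcp_pos: [0.6512, 0.2278, 0.1311]
ft_force: [-1.3, 0.2, -0.8]
[ 0.18717405  0.83544051 -0.0346879 ] [-1.29085259  0.19672942 -0.84555259]
clock: 7.48
tcp_pos: [0.6517, 0.2276, 0.1302]
ft_force: [0.0, -0.1, -1.5]
t7.48 tool cm before turn [-0.18 -0.2  -0.22] | turn [ 0.3  -0.06 -0.15] | tool cm after turn [-0.18 -0.21 -0.22] F [ 0.  -0.1 -1.5] w 0.193 g 59.2
[ 0.16529413  0.80917041 -0.01924743]
```

```bash
python3 -m inch '[{"claw":0,"translation":[0,0,-2],"rotation":[0,0,0]},{"claw":0,"translation":[1.2,-0.2,0],"rotation":[0.3,0,-0.1]},{"claw":0,"translation":[0,0,1.2],"rotation":[0,0,0]},{"claw":0,"translation":[0,0,0.7],"rotation":[0,0,0]},{"claw":0,"translation":[0,0,0.1],"rotation":[0,0,0]}]' | grep -E 'clock|tcp|ft'
python3 -m inch '[{"claw":0,"translation":[0,0,0.15],"rotation":[0,0,0]},{"claw":0,"translation":[0,0,0.1],"rotation":[0,0,0]},{"claw":0,"translation":[0,0,0],"rotation":[0,0,0]}]'| grep -E 'clock|tcp|ft'
python3 - <<'E'
from h import *
go(*fpose(-.03,.0)); print(manip.get_obs()['torque'])
E
```

```text
clock: 7.9
tcp_pos: [0.6526, 0.2382, 0.1262]
ft_force: [-0.7, -1.0, -0.7]
clock: 8.15
tcp_pos: [0.6537, 0.2388, 0.1261]
ft_force: [-0.2, -0.9, -1.0]
t8.15 tool cm before turn [-1.831e+01 -1.600e-01 -1.000e-02] | turn [-0.03  0.   -0.06] | tool cm after turn [-1.831e+01 -1.800e-01 -1.000e-02] F [-0.2 -0.9 -1. ] w 0.195 g 59.2
[ 0.05515497  0.87331191 -0.11047833]
```

```bash
python3 -m inch '[{"claw":0,"translation":[-1.2,-0.01,0],"rotation":[0,0,0]},{"claw":0,"translation":[-1.2,-0.01,0],"rotation":[0,0,0]},{"claw":0,"translation":[-1.2,-0.01,0],"rotation":[0,0,0]},{"claw":0,"translation":[-1.2,-0.01,0],"rotation":[0,0,0]},{"claw":0,"translation":[-1.2,-0.01,0],"rotation":[0,0,0]}]' | grep -E 'clock|tcp|ft|rot'
python3 - <<'E'
from h import *
go(*fpose(-.03,.0)); print(manip.get_obs()['torque'])
E
```

```text
clock: 8.57
tcp_pos: [0.6418, 0.1785, 0.1286]
eef_rot: [2.002, 1.672, 0.494]
ft_force: [-0.3, -0.2, -1.4]
t8.57 tool cm before turn [-12.16  -0.15   0.06] | turn [ 0.03 -0.01 -0.09] | tool cm after turn [-12.16  -0.17   0.06] F [-0.3 -0.2 -1.4] w 0.196 g 59.2
[ 0.18305302  0.84372028 -0.00445127]
```

```bash
python3 -m inch '[{"claw":0,"translation":[-1.2,-0.01,0.05],"rotation":[0,0,0]},{"claw":0,"translation":[-1.2,-0.01,0.05],"rotation":[0,0,0]},{"claw":0,"translation":[-1.2,-0.01,0.04],"rotation":[0,0,0]}]' | grep -E 'clock|tcp|ft'
python3 -m inch '[{"claw":0,"translation":[-1.2,-0.01,0.04],"rotation":[0,0,0]},{"claw":0,"translation":[-1.2,-0.01,0.04],"rotation":[0,0,0]}]' | grep -E 'clock|tcp|ft'
python3 - <<'E'
from h import *
go(*fpose(-.03,.0)); print(manip.get_obs()['torque'])
E
```

```text
clock: 8.82
tcp_pos: [0.6357, 0.1437, 0.1282]
ft_force: [-0.1, 0.9, 0.2]
clock: 8.98
tcp_pos: [0.6315, 0.1205, 0.1281]
ft_force: [0.2, 1.0, -0.7]
t8.98 tool cm before turn [-6.28 -0.09 -0.17] | turn [ 0.02 -0.08 -0.04] | tool cm after turn [-6.28 -0.1  -0.17] F [ 0.2  1.  -0.7] w 0.190 g 59.3
[0.28891895 0.81936225 0.03188847]
```

```bash
cat > pitch.py <<'E'
from h import *
o=manip.get_obs(); T=R.from_rotvec(o['eef_rot']); im,d,m=cam('wrist'); q=T.inv().apply((pts(d,m)-o['tcp_pos']).reshape(-1,3)).reshape(400,640,3)*1000
a=[];
for v in range(318,368,2): a.append(np.median(q[v,318:332],0))
a=np.array(a); a=a[(a[:,2]>60)&(a[:,2]<85)]; print('blade top near heel: slope dz/dx %.4f z(-45)=%.1f y=%.1f'%(*np.polyfit(a[:,0]+45,a[:,2],1),a[:,1].mean()))
hz=[np.median(q[v,318:334],0) for v in range(150,310,4)]; hz=np.array(hz); print('handle ridge slope %.4f z(30) %.1f'%tuple(np.polyfit(hz[:,0]-30,hz[:,2],1)))
im,d,m=cam('side'); P=pts(d,m)
B=(P-EDGE).reshape(-1,3); B=np.c_[B@XB,B@YBv,B[:,2]]*1000; q=T.inv().apply((P-o['tcp_pos']).reshape(-1,3))*1000
k=(d.ravel()>0)&(abs(q[:,1])<18)&(q[:,2]>55)&(q[:,2]<90)&(q[:,0]<-30)&(q[:,0]>-235)&(B[:,2]>4)
if k.sum()>8: print('side',k.sum(),'dz/dx,z(-120)',np.polyfit(q[k,0]+120,q[k,2],1).round(3),'toe',np.median(q[k&(q[:,0]<-190)],0).round(1))
E
python3 pitch.py; python3 -c "
import sys; sys.argv=['']
from h import *
z=np.load('w3.npz'); q=z['p']*1000; hz=np.array([np.median(q[v,318:334],0) for v in range(150,310,4)]); print(np.polyfit(hz[:,0]-30,hz[:,2],1))"
```

```text
blade top near heel: slope dz/dx 0.0148 z(-45)=72.0 y=-0.8
handle ridge slope -0.0056 z(30) 61.1
side 85 dz/dx,z(-120) [9.0000e-03 6.7697e+01] toe [-218.2    1.5   65.4]
[-5.30204790e-02  5.60203507e+01]
```

```bash
python3 -m inch '[{"claw":0,"translation":[-1.2,-0.01,0.02],"rotation":[0,0,0]},{"claw":0,"translation":[-1.2,-0.01,0.02],"rotation":[0,0,0]},{"claw":0,"translation":[-1.2,-0.01,0.02],"rotation":[0,0,0]}]' | grep -E 'clock|tcp|ft'
python3 -m inch '[{"claw":0,"translation":[-1.2,-0.01,0.01],"rotation":[0,0,0]},{"claw":0,"translation":[-1.2,-0.01,0.01],"rotation":[0,0,0]}]' | grep -E 'clock|tcp|ft'
python3 - <<'E'
from h import *
go(*fpose(-.03,.0)); print(manip.get_obs()['torque'])
E
```

```text
clock: 9.33
tcp_pos: [0.625, 0.0862, 0.1286]
ft_force: [-1.6, 3.5, 1.7]
clock: 9.5
tcp_pos: [0.6205, 0.0621, 0.1292]
ft_force: [-2.9, 5.2, 4.3]
t9.50 tool cm before turn [-0.34 -0.06 -0.23] | turn [ 0.05 -0.14 -0.01] | tool cm after turn [-0.34 -0.06 -0.23] F [-2.9  5.2  4.3] w 0.190 g 59.6
[0.70967061 0.81639376 0.34523268]
```

```bash
python3 -m inch '[{"claw":0,"translation":[0,0,-1.5],"rotation":[0,0,0]},{"claw":0,"translation":[0,0,-2],"rotation":[0,0,0]},{"claw":0,"translation":[0,0,-2],"rotation":[0,0,0]},{"claw":0,"translation":[0,0,0],"rotation":[0,0,0]},{"claw":0,"translation":[0,0,0],"rotation":[0,0,0]}]' | grep -E 'clock|tcp|ft'
python3 pitch.py
python3 - <<'E'
from h import *
go(*fpose(-.03,.05)); print(manip.get_obs()['torque'])
m=manip.camera_model('wrist'); im,d=manip.snapshot('wrist'); cv2.imwrite('pics/w4.png',im[...,::-1]); np.savez('w4.npz',im=im,d=d,p=pts(d,m))
E
```

```text
clock: 9.92
tcp_pos: [0.59, 0.0682, 0.1745]
ft_force: [0.8, -0.6, -3.4]
blade top near heel: slope dz/dx -0.0073 z(-45)=73.7 y=-0.9
handle ridge slope -0.0383 z(30) 60.3
side 105 dz/dx,z(-120) [-2.2000e-02  7.2304e+01] toe [-213.9   -0.8   74. ]
t10.02 tool cm before turn [-0.37  0.    0.15] | turn [-0.05  0.04 -0.11] | tool cm after turn [-0.37  0.    0.15] F [-1.   0.3 -2.4] w 0.190 g 59.2
[0.29728537 0.89236671 0.03406853]
```

View pics/w4.png

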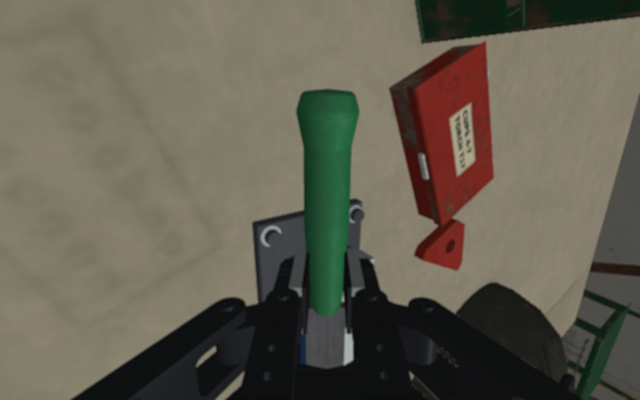

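The wrist view shows the file still straight in the grip, with the handle end at (328,95), the heel at (325,315), and the bar and bed below at (320–350, 350). Stroke 1 ran from toe to heel with real friction at the end. I'll correct the pitch slightly and return in the air for stroke 2.

```bash
sed -i 's/yf=np.array(\[1,.0117,-.030\])/yf=np.array([1,.0117,-.020])/; s/zf=np.array(\[-.030,0,-1\])/zf=np.array([-.020,0,-1])/; s/BL=.*/BL=np.array([-.1235,-.001,.0770])/' h.py
python3 - <<'E'
from h import *
go(*fpose(.153,.05))
E
```

```text
t10.07 tool cm before turn [17.81  0.21 -0.41] | turn [-0.08  0.6  -0.09] | tool cm after turn [17.82  0.24 -0.22] F [-0.4  0.4 -3.1] w 0.191 g 59.2
```

```bash
python3 -m inch '[{"claw":0,"translation":[3.56,0.05,-0.08],"rotation":[0,0.6,0]},{"claw":0,"translation":[3.56,0.05,-0.04],"rotation":[0,0,0]},{"claw":0,"translation":[3.56,0.05,-0.04],"rotation":[0,0,0]},{"claw":0,"translation":[3.56,0.05,-0.04],"rotation":[0,0,0]},{"claw":0,"translation":[3.56,0.05,-0.04],"rotation":[0,0,0]}]' | grep -E 'clock|tcp|ft'
python3 -m inch '[{"claw":0,"translation":[0,0,2],"rotation":[0,0,0]},{"claw":0,"translation":[0,0,2],"rotation":[0,0,0]},{"claw":0,"translation":[0,0,0],"rotation":[0,0,0]},{"claw":0,"translation":[0,0,0],"rotation":[0,0,0]}]' | grep -E 'clock|tcp|ft'
python3 - <<'E'
from h import *
go(*fpose(.153,-.004)); print(manip.get_obs()['torque'])
E
```

```text
clock: 10.48
tcp_pos: [0.6231, 0.2455, 0.1715]
ft_force: [0.2, 0.1, -2.6]
clock: 10.82
tcp_pos: [0.6449, 0.2384, 0.1374]
ft_force: [-0.6, -0.1, -1.2]
t10.82 tool cm before turn [0.14 0.1  1.27] | turn [-0.21  0.09 -0.02] | tool cm after turn [0.13 0.09 1.27] F [-0.6 -0.1 -1.2] w 0.195 g 59.2
[ 0.23272428  0.80473731 -0.06139575]
```

```bash
python3 -m inch '[{"claw":0,"translation":[0.1,0.1,0.5],"rotation":[0,0,0]},{"claw":0,"translation":[0,0,0.3],"rotation":[0,0,0]},{"claw":0,"translation":[0,0,0],"rotation":[0,0,0]}]' | grep -E 'clock|tcp|ft'
python3 -m inch '[{"claw":0,"translation":[0,0,0.3],"rotation":[0,0,0]},{"claw":0,"translation":[0,0,0.1],"rotation":[0,0,0]},{"claw":0,"translation":[0,0,0],"rotation":[0,0,0]}]' | grep -E 'clock|tcp|ft'
python3 - <<'E'
from h import *
go(*fpose(.153,-.004)); print(manip.get_obs()['torque'])
E
```

```text
clock: 11.07
tcp_pos: [0.651, 0.2393, 0.1345]
ft_force: [0.1, 0.6, -2.2]
clock: 11.32
tcp_pos: [0.6531, 0.239, 0.1312]
ft_force: [0.6, 0.2, -2.5]
t11.32 tool cm before turn [-0.09 -0.2   0.32] | turn [ 0.02 -0.08 -0.06] | tool cm after turn [-0.09 -0.2   0.32] F [ 0.6  0.2 -2.5] w 0.193 g 59.2
[0.21346656 0.81701252 0.01429581]
```

```bash
python3 -m inch '[{"claw":0,"translation":[0,-0.1,0.2],"rotation":[0,0,0]},{"claw":0,"translation":[0,-0.1,0.2],"rotation":[0,0,0]},{"claw":0,"translation":[0,0,0],"rotation":[0,0,0]}]' | grep -E 'clock|tcp|ft'
python3 -m inch '[{"claw":0,"translation":[0,0,0.1],"rotation":[0,0,0]},{"claw":0,"translation":[0,0,0.1],"rotation":[0,0,0]},{"claw":0,"translation":[0,0,0],"rotation":[0,0,0]}]' | grep -E 'clock|tcp|ft'
python3 - <<'E'
from h import *
go(*fpose(.153,0)); print(manip.get_obs()['torque'])
E
```

```text
clock: 11.57
tcp_pos: [0.6535, 0.2389, 0.1262]
ft_force: [-0.3, 0.9, -1.0]
clock: 11.82
tcp_pos: [0.6548, 0.2387, 0.1249]
ft_force: [0.1, 0.4, -0.7]
t11.82 tool cm before turn [-0.11  0.02 -0.7 ] | turn [-0.   -0.08 -0.05] | tool cm after turn [-0.11  0.02 -0.7 ] F [ 0.1  0.4 -0.7] w 0.192 g 59.1
[ 0.04320498  0.84732362 -0.05507024]
```

```bash
python3 -m inch '[{"claw":0,"translation":[-1.2,-0.01,-0.01],"rotation":[0,0,0]},{"claw":0,"translation":[-1.2,-0.01,-0.01],"rotation":[0,0,0]},{"claw":0,"translation":[-1.2,-0.01,-0.01],"rotation":[0,0,0]},{"claw":0,"translation":[-1.2,-0.01,-0.01],"rotation":[0,0,0]},{"claw":0,"translation":[-1.2,-0.01,-0.01],"rotation":[0,0,0]}]' | grep -E 'clock|tcp|ft'
python3 -m inch '[{"claw":0,"translation":[-1.2,-0.01,-0.01],"rotation":[0,0,0]},{"claw":0,"translation":[-1.2,-0.01,-0.01],"rotation":[0,0,0]},{"claw":0,"translation":[-1.2,-0.01,0],"rotation":[0,0,0]},{"claw":0,"translation":[-1.2,-0.01,0],"rotation":[0,0,0]},{"claw":0,"translation":[-1.2,-0.01,0],"rotation":[0,0,0]}]' | grep -E 'clock|tcp|ft'
python3 - <<'E'
from h import *
go(*fpose(-.028,0)); print(manip.get_obs()['torque'])
E
```

```text
clock: 12.23
tcp_pos: [0.643, 0.1777, 0.1266]
ft_force: [-0.5, 1.5, -2.1]
clock: 12.65
tcp_pos: [0.6317, 0.12, 0.1278]
ft_force: [-1.2, 1.5, 0.1]
t12.65 tool cm before turn [-6.11 -0.09 -0.27] | turn [ 0.02 -0.11 -0.04] | tool cm after turn [-6.11 -0.1  -0.26] F [-1.2  1.5  0.1] w 0.193 g 59.3
[0.20882931 0.81767251 0.01496153]
```

```bash
python3 -m inch '[{"claw":0,"translation":[-1.2,-0.01,0],"rotation":[0,0,0]},{"claw":0,"translation":[-1.2,-0.01,0],"rotation":[0,0,0]},{"claw":0,"translation":[-1.2,-0.01,0],"rotation":[0,0,0]}]' | grep -E 'clock|tcp|ft'
python3 -m inch '[{"claw":0,"translation":[-1.2,-0.01,0],"rotation":[0,0,0]},{"claw":0,"translation":[-1.2,-0.01,0],"rotation":[0,0,0]}]' | grep -E 'clock|tcp|ft'
python3 - <<'E'
from h import *
go(*fpose(-.028,0)); print(manip.get_obs()['torque'])
E
python3 -m inch '[{"claw":0,"translation":[0,0,-1.5],"rotation":[0,0,0]},{"claw":0,"translation":[0,0,-2],"rotation":[0,0,0]},{"claw":0,"translation":[0,0,-2],"rotation":[0,0,0]}]' | grep -E 'clock|tcp|ft'
python3 -m inch '[{"claw":0,"translation":[3.6,0.03,-0.08],"rotation":[0,0,0]},{"claw":0,"translation":[3.6,0.03,-0.08],"rotation":[0,0,0]},{"claw":0,"translation":[3.6,0.03,-0.08],"rotation":[0,0,0]},{"claw":0,"translation":[3.6,0.03,-0.08],"rotation":[0,0,0]},{"claw":0,"translation":[3.6,0.03,-0.08],"rotation":[0,0,0]}]' | grep -E 'clock|tcp|ft'
python3 -m inch '[{"claw":0,"translation":[0,0,0],"rotation":[0,0,0]},{"claw":0,"translation":[0,0,0],"rotation":[0,0,0]}]' | grep -E 'clock|tcp|ft'
python3 pitch.py
python3 - <<'E'
from h import *
go(*fpose(.153,0)); print(manip.get_obs()['torque'])
E
```

```text
clock: 12.9
tcp_pos: [0.625, 0.085, 0.1285]
ft_force: [-2.2, 3.0, 1.4]
clock: 13.07
tcp_pos: [0.6207, 0.0621, 0.1292]
ft_force: [-3.0, 4.8, 4.8]
t13.07 tool cm before turn [-0.21 -0.07 -0.24] | turn [ 0.06 -0.2  -0.  ] | tool cm after turn [-0.21 -0.07 -0.24] F [-3.   4.8  4.8] w 0.191 g 59.5
[0.71114736 0.74215504 0.36866892]
clock: 13.32
tcp_pos: [0.5888, 0.0666, 0.1729]
ft_force: [0.3, 0.5, -1.5]
clock: 13.73
tcp_pos: [0.6216, 0.2456, 0.1735]
ft_force: [0.3, -0.4, -2.8]
clock: 13.9
tcp_pos: [0.6207, 0.2482, 0.173]
ft_force: [-0.4, -1.0, -2.8]
blade top near heel: slope dz/dx -0.0046 z(-45)=73.2 y=-0.8
handle ridge slope -0.0314 z(30) 60.6
side 78 dz/dx,z(-120) [-1.5000e-02  6.9869e+01] toe [-216.2   -0.3   71. ]
t14.00 tool cm before turn [0.08 0.04 5.18] | turn [-0.06  0.06 -0.07] | tool cm after turn [0.07 0.04 5.18] F [ 0.2 -1.2 -2.4] w 0.191 g 59.2
[0.25006419 0.85484141 0.00388523]
```

```bash
python3 -m inch '[{"claw":0,"translation":[0,0,2],"rotation":[0,0.2,0]},{"claw":0,"translation":[0,0,2],"rotation":[0,0,0]},{"claw":0,"translation":[0,0,1],"rotation":[0,0,0]},{"claw":0,"translation":[0,0,0.4],"rotation":[0,0,0]},{"claw":0,"translation":[0,0,0.3],"rotation":[0,0,0]}]' | grep -E 'clock|tcp|ft'
python3 -m inch '[{"claw":0,"translation":[0,0,0.2],"rotation":[0,0,0]},{"claw":0,"translation":[0,0,0.1],"rotation":[0,0,0]},{"claw":0,"translation":[0,0,0],"rotation":[0,0,0]}]' | grep -E 'clock|tcp|ft'
python3 - <<'E'
from h import *
go(*fpose(.153,0)); print(manip.get_obs()['torque'])
E
```

```text
clock: 14.42
tcp_pos: [0.6534, 0.2374, 0.1266]
ft_force: [-0.2, -0.0, -1.3]
clock: 14.67
tcp_pos: [0.6549, 0.2391, 0.1254]
ft_force: [-0.5, -0.2, -1.6]
t14.67 tool cm before turn [-0.15 -0.02 -0.66] | turn [ 0.04 -0.31 -0.05] | tool cm after turn [-0.15 -0.02 -0.66] F [-0.5 -0.2 -1.6] w 0.194 g 59.2
[-4.42322308e-05  9.14771238e-01 -1.34933905e-01]
```

```bash
python3 -m inch '[{"claw":0,"translation":[0,0,0.1],"rotation":[0,0,0]},{"claw":0,"translation":[-1.2,-0.01,0],"rotation":[0,0,0]},{"claw":0,"translation":[-1.2,-0.01,0],"rotation":[0,0,0]},{"claw":0,"translation":[-1.2,-0.01,-0.01],"rotation":[0,0,0]},{"claw":0,"translation":[-1.2,-0.01,-0.01],"rotation":[0,0,0]}]' | grep -E 'clock|tcp|ft'
python3 -m inch '[{"claw":0,"translation":[-1.2,-0.01,-0.01],"rotation":[0,0,0]},{"claw":0,"translation":[-1.2,-0.01,-0.02],"rotation":[0,0,0]},{"claw":0,"translation":[-1.2,-0.01,-0.02],"rotation":[0,0,0]},{"claw":0,"translation":[-1.2,-0.01,-0.02],"rotation":[0,0,0]},{"claw":0,"translation":[-1.2,-0.01,-0.01],"rotation":[0,0,0]}]' | grep -E 'clock|tcp|ft'
python3 - <<'E'
from h import *
go(*fpose(-.028,0)); print(manip.get_obs()['torque'])
E
```

```text
clock: 15.08
tcp_pos: [0.6462, 0.1895, 0.125]
ft_force: [0.4, 0.6, -1.0]
clock: 15.5
tcp_pos: [0.6347, 0.1317, 0.1265]
ft_force: [-0.2, 2.0, -0.7]
t15.50 tool cm before turn [-7.31 -0.1  -0.43] | turn [ 0.02 -0.3  -0.05] | tool cm after turn [-7.31 -0.11 -0.39] F [-0.2  2.  -0.7] w 0.190 g 59.2
[ 0.21774463  0.84009661 -0.02249404]
```

```bash
python3 -m inch '[{"claw":0,"translation":[-1.2,-0.01,-0.03],"rotation":[0,0,0]},{"claw":0,"translation":[-1.2,-0.01,-0.03],"rotation":[0,0,0]},{"claw":0,"translation":[-1.2,-0.01,-0.03],"rotation":[0,0,0]}]' | grep -E 'clock|tcp|ft'
python3 -m inch '[{"claw":0,"translation":[-1.2,-0.01,-0.03],"rotation":[0,0,0]},{"claw":0,"translation":[-1.2,-0.01,-0.03],"rotation":[0,0,0]},{"claw":0,"translation":[-1.15,-0.01,-0.02],"rotation":[0,0,0]}]' | grep -E 'clock|tcp|ft'
python3 - <<'E'
from h import *
go(*fpose(-.028,0)); print(manip.get_obs()['torque'])
E
python3 -m inch '[{"claw":0,"translation":[0,0,-1.5],"rotation":[0,0,0]},{"claw":0,"translation":[0,0,-2],"rotation":[0,0,0]},{"claw":0,"translation":[0,0,-2],"rotation":[0,0,0]},{"claw":0,"translation":[0,0,-3],"rotation":[0,0,0]},{"claw":0,"translation":[0,0,-3],"rotation":[0,0,0]}]' | grep -E 'clock|tcp|ft'
python3 -m inch '[{"claw":0,"translation":[-0,0,0],"rotation":[7,0,0]},{"claw":0,"translation":[0,0,0],"rotation":[7,0,0]},{"claw":0,"translation":[0,0,0],"rotation":[7,0,0]},{"claw":0,"translation":[0,0,0],"rotation":[7,0,0]},{"claw":0,"translation":[0,0,0],"rotation":[7,0,0]}]' | grep -E 'clock|tcp|ft|rot'
python3 - <<'E'
from h import *
go([.476,.134,.15],axes(-10.3))
# bar & scene check from top
z=np.load('top.npz'); im,d,m=cam('top'); np.savez('top2.npz',im=im,d=d,p=pts(d,m))
E
```

```text
clock: 15.75
tcp_pos: [0.6276, 0.0967, 0.1278]
ft_force: [-2.7, 2.7, 0.9]
clock: 16.0
tcp_pos: [0.6207, 0.0624, 0.1292]
ft_force: [-2.5, 4.5, 4.5]
t16.00 tool cm before turn [-0.24 -0.06 -0.23] | turn [ 0.06 -0.37 -0.02] | tool cm after turn [-0.24 -0.06 -0.23] F [-2.5  4.5  4.5] w 0.190 g 59.7
[0.71216031 0.66913357 0.38699552]
clock: 16.42
tcp_pos: [0.5548, 0.0745, 0.2222]
ft_force: [0.8, -0.7, -2.2]
clock: 16.83
tcp_pos: [0.5563, 0.0743, 0.2237]
eef_rot: [2.403, 2.002, -0.02]
ft_force: [0.6, 0.7, -2.6]
t16.83 tool cm before turn [ 4.56 -8.99  7.26] | turn [ 0.14  1.07 -0.09] | tool cm after turn [ 4.44 -8.97  7.37] F [ 0.6  0.7 -2.6] w 0.187 g 59.1
```

```bash
python3 -m inch '[{"claw":0,"translation":[0,0,0],"rotation":[0,1.07,0]},{"claw":0,"translation":[1.12,-2.25,1.84],"rotation":[0,0,0]},{"claw":0,"translation":[1.12,-2.25,1.84],"rotation":[0,0,0]},{"claw":0,"translation":[1.12,-2.25,1.84],"rotation":[0,0,0]},{"claw":0,"translation":[1.12,-2.25,1.84],"rotation":[0,0,0]}]' | grep -E 'clock|tcp|ft'
python3 -m inch '[{"claw":0,"translation":[0,0,3],"rotation":[0,0,0]},{"claw":0,"translation":[0,0,2],"rotation":[0,0,0]},{"claw":0,"translation":[0,0,1],"rotation":[0,0,0]},{"claw":0,"translation":[0,0,0],"rotation":[0,0,0]},{"claw":0,"translation":[0,0,0],"rotation":[0,0,0]}]' | grep -E 'clock|tcp|ft'
python3 - <<'E'
from h import *
go([.476,.134,.081],axes(-10.3))
E
```

```text
clock: 17.3
tcp_pos: [0.4747, 0.1359, 0.1476]
ft_force: [0.7, 0.0, -2.9]
clock: 17.72
tcp_pos: [0.4766, 0.1356, 0.089]
ft_force: [0.8, 0.5, -1.5]
t17.72 tool cm before turn [-0.17 -0.04  0.8 ] | turn [ 0.5   0.01 -0.03] | tool cm after turn [-0.17 -0.03  0.8 ] F [ 0.8  0.5 -1.5] w 0.189 g 59.3
```

```bash
python3 -m inch '[{"claw":0,"translation":[0,0,0.3],"rotation":[0,0,0]},{"claw":0,"translation":[0,0,0.2],"rotation":[0,0,0]},{"claw":0,"translation":[0,0,0],"rotation":[0,0,0]}]' | grep -E 'clock|tcp|ft'
python3 -m inch '[{"claw":0,"translation":[0,0,0.2],"rotation":[0,0,0]},{"claw":0,"translation":[0,0,0.1],"rotation":[0,0,0]},{"claw":0,"translation":[0,0,0],"rotation":[0,0,0]}]' | grep -E 'clock|tcp|ft'
python3 - <<'E'
from h import *
go([.476,.134,.081],axes(-10.3))
E
```

```text
clock: 17.97
tcp_pos: [0.4772, 0.1358, 0.0841]
ft_force: [-0.1, -0.3, -2.5]
clock: 18.22
tcp_pos: [0.4772, 0.1359, 0.0811]
ft_force: [-1.4, -1.4, 2.8]
t18.22 tool cm before turn [-0.21 -0.09  0.01] | turn [ 0.47  0.02 -0.04] | tool cm after turn [-0.21 -0.09  0.01] F [-1.4 -1.4  2.8] w 0.192 g 60.0
```

```bash
python3 -m inch '[{"claw":0.6,"translation":[0,0,0],"rotation":[0,0,0]},{"claw":0.6,"translation":[0,0,0],"rotation":[0,0,0]},{"claw":0.6,"translation":[0,0,0],"rotation":[0,0,0]},{"claw":0.6,"translation":[0,0,0],"rotation":[0,0,0]},{"claw":0.6,"translation":[0,0,-1.5],"rotation":[0,0,0]}]' | grep -E 'clock|tcp|ft|width'
python3 -m inch '[{"claw":0.6,"translation":[0,0,-3],"rotation":[0,0,0]},{"claw":1,"translation":[0,0,-4],"rotation":[0,0,0]},{"claw":1,"translation":[0,0,-4],"rotation":[0,0,0]},{"claw":1,"translation":[0,0,-4],"rotation":[0,0,0]},{"claw":1,"translation":[0,0,-3],"rotation":[0,0,0]}]' | grep -E 'clock|tcp|ft|width'
python3 -m inch '[{"claw":1,"translation":[-2.5,3,-1],"rotation":[0,0,0]},{"claw":1,"translation":[-2.5,3,0],"rotation":[0,0,0]},{"claw":1,"translation":[-2.5,3,0],"rotation":[0,0,0]},{"claw":1,"translation":[-2.5,3,0],"rotation":[0,0,0]},{"claw":1,"translation":[0,0,0],"rotation":[0,0,0]}]' | grep -E 'clock|tcp|ft|width'
python3 -m inch '[{"claw":1,"translation":[0,0,0],"rotation":[0,0,0]}]' | grep -E 'clock|tcp'
cat > bar.py <<'E'
from h import *
import sys
m=manip.camera_model('wrist'); im,d=manip.snapshot('wrist'); p=pts(d,m); o=manip.get_obs()
cv2.imwrite('pics/'+sys.argv[1],im[...,::-1]); np.savez('wl.npz',im=im,p=p)
hsv=cv2.cvtColor(im,cv2.COLOR_RGB2HSV)
r=(p[...,0]>.55)&(p[...,1]>-.2)&(p[...,1]<.12)
b=r&(abs(p[...,2]-.07)<.006)&(hsv[...,2]>120)&(hsv[...,1]<60)
n,l,s,_=cv2.connectedComponentsWithStats(b.astype(np.uint8)); b=l==1+np.argmax(s[1:,4])
v,u=np.nonzero(b); a=ray(np.c_[u,v].astype(float),m,.07)
c,sz,an=cv2.minAreaRect(a[:,:2].astype(np.float32)); B=cv2.boxPoints((c,sz,an)); e=max(B[1]-B[0],B[2]-B[1],key=np.linalg.norm); e*=np.sign(e[1])
print('bar',np.round(c,4),np.round(sz,4),'yaw %.2f'%np.degrees(np.arctan2(-e[0],e[1])),'bbox',u.min(),u.max(),v.min(),v.max(),'tcp',o['tcp_pos'].round(3))
E
python3 bar.py w5.png
```

```text
clock: 18.63
tcp_pos: [0.4751, 0.1352, 0.0935]
ft_force: [-0.2, -0.3, 0.4]
gripper_width: 0.603
clock: 19.05
tcp_pos: [0.4755, 0.1367, 0.279]
ft_force: [1.0, -0.6, 0.5]
gripper_width: 0.999
clock: 19.47
tcp_pos: [0.5788, 0.0072, 0.2851]
ft_force: [-0.7, -2.4, -0.6]
gripper_width: 1.002
clock: 19.55
tcp_pos: [0.5763, 0.0134, 0.2854]
bar [ 0.6663 -0.0487] [0.1185 0.0445] yaw -11.52 bbox 398 456 174 285 tcp [0.576 0.016 0.286]
```

View pics/w5.png

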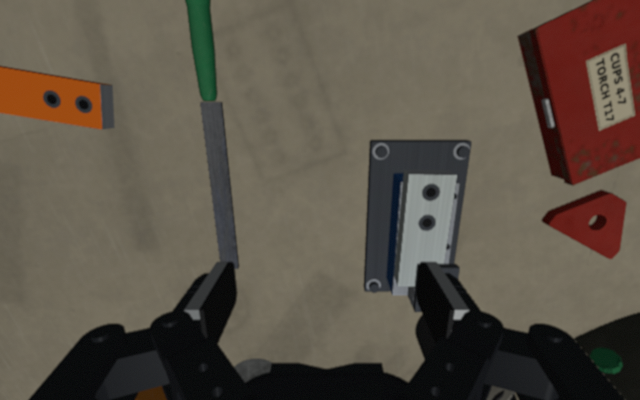

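The view shows the file lying on the open bench, with its blade at (210–232, 100–265) and the handle above. The bar is still seated in the fixture at (430,230) with its right end under the lip. I'll go to the bar next.

Run:
```python
from h import *
go(np.array([.6663,-.0475,.17])+.008*YBv,axes(-10.7))
```

```text
t19.60 tool cm before turn [-3.78 10.   11.63] | turn [0.33 0.   0.29] | tool cm after turn [-3.73 10.09 11.57] F [-0.8  1.1  0.3] w 1.000 g 0.0
```

```bash
python3 -m inch '[{"claw":0.75,"translation":[-0.75,2,2.3],"rotation":[0.3,0,0.3]},{"claw":0.75,"translation":[-0.75,2,2.3],"rotation":[0,0,0]},{"claw":0.75,"translation":[-0.75,2,2.3],"rotation":[0,0,0]},{"claw":0.75,"translation":[-0.75,2,2.3],"rotation":[0,0,0]},{"claw":0.75,"translation":[-0.75,2,2.3],"rotation":[0,0,0]}]' | grep -E 'clock|tcp|ft|width'
python3 -m inch '[{"claw":0.75,"translation":[0,0,0],"rotation":[0,0,0]},{"claw":0.75,"translation":[0,0,0],"rotation":[0,0,0]}]' | grep -E 'clock|tcp|ft|width'
python3 bar.py w6.png
python3 - <<'E'
from h import *
go(np.array([.6663,-.0475,.131])+.008*YBv,axes(-10.7))
E
```

```text
clock: 20.02
tcp_pos: [0.6676, -0.0375, 0.1712]
ft_force: [0.2, 0.6, 0.5]
gripper_width: 0.751
clock: 20.18
tcp_pos: [0.6663, -0.0381, 0.1697]
ft_force: [-0.1, -0.3, 0.6]
gripper_width: 0.747
bar [ 0.6664 -0.0487] [0.1184 0.0445] yaw -11.60 bbox 290 371 163 340 tcp [ 0.667 -0.037  0.172]
t20.23 tool cm before turn [-0.24  0.14  4.07] | turn [ 0.04 -0.04  0.19] | tool cm after turn [-0.23  0.15  4.07] F [-0.2  0.1  0.2] w 0.750 g 0.0
```

View pics/w6.png

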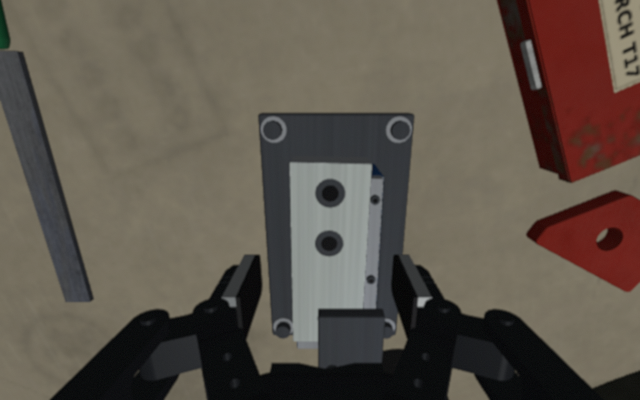

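The view shows the bar centred between the open fingers: its top is at (290–371, 163–340), the fingers are at 245 and 405, and the lip at (350,335) is clear of them. I'll descend and grip.

```bash
python3 -m inch '[{"claw":0.75,"translation":[-0.1,0.1,2],"rotation":[0,0,0.2]},{"claw":0.75,"translation":[-0.1,0,1.2],"rotation":[0,0,0]},{"claw":0.75,"translation":[0,0,0.5],"rotation":[0,0,0]},{"claw":0.75,"translation":[0,0,0.3],"rotation":[0,0,0]},{"claw":0.75,"translation":[0,0,0],"rotation":[0,0,0]}]' | grep -E 'clock|tcp|ft|width'
python3 -m inch '[{"claw":0.4,"translation":[0,0,0],"rotation":[0,0,0]},{"claw":0.2,"translation":[0,0,0],"rotation":[0,0,0]},{"claw":0,"translation":[0,0,0],"rotation":[0,0,0]},{"claw":0,"translation":[0,0,0],"rotation":[0,0,0]},{"claw":0,"translation":[0,0,0],"rotation":[0,0,0]}]'
python3 - <<'E'
from h import *
o=manip.get_obs(); m=manip.camera_model('wrist'); im,d=manip.snapshot('wrist')
go(np.array([.6663,-.0475,.131])+.008*YBv,axes(-10.7))
E
```

```text
clock: 20.65
tcp_pos: [0.6675, -0.0407, 0.1319]
ft_force: [-0.4, 0.8, -0.3]
gripper_width: 0.754
clock: 21.07
tcp_pos: [0.6676, -0.0408, 0.133]
eef_rot: [2.419, 2.001, 0.001]
ft_force: [-5.2, 0.9, 6.1]
gripper_width: 0.501
grasp_force: 61.9
t21.12 tool cm before turn [ 0.12 -0.01  0.2 ] | turn [ 0.11  0.04 -0.1 ] | tool cm after turn [ 0.12 -0.01  0.2 ] F [-6.5  1.1  6. ] w 0.504 g 61.9
```

```bash
python3 -m inch '[{"claw":0,"translation":[0.5,0,-0.05],"rotation":[0,0,0]},{"claw":0,"translation":[1,0,-0.05],"rotation":[0,0,0]},{"claw":0,"translation":[1,0,0],"rotation":[0,0,0]},{"claw":0,"translation":[1,0,0],"rotation":[0,0,0]},{"claw":0,"translation":[1,0,0],"rotation":[0,0,0]}]'
python3 -m inch '[{"claw":0,"translation":[0.5,0,0],"rotation":[0,0,0]},{"claw":0,"translation":[0,0,0],"rotation":[0,0,0]},{"claw":0,"translation":[0,0,0],"rotation":[0,0,0]}]'
python3 bar.py a1.png
```

```text
clock: 21.53
tcp_pos: [0.6761, 0.0038, 0.133]
eef_rot: [2.42, 2.001, 0.0]
ft_force: [-4.7, -1.3, 1.9]
gripper_width: 0.507
grasp_force: 61.6
clock: 21.78
tcp_pos: [0.6772, 0.0098, 0.133]
eef_rot: [2.419, 2.004, 0.003]
ft_force: [-4.7, 3.3, 3.1]
gripper_width: 0.506
grasp_force: 61.7
bar [0.6779 0.0085] [0.1053 0.0443] yaw -10.52 bbox 275 377 174 367 tcp [0.677 0.009 0.133]
```

```bash
python3 -m inch '[{"claw":0,"translation":[0,0,-0.5],"rotation":[0,0,0]},{"claw":0,"translation":[0,0,-1.5],"rotation":[0,0,0]},{"claw":0,"translation":[0,0,-3],"rotation":[0,0,0]},{"claw":0,"translation":[0,0,-3],"rotation":[0,0,0]},{"claw":0,"translation":[0,0,-2.5],"rotation":[0,0,0]}]'
python3 -m inch '[{"claw":0,"translation":[2.5,0,-1.5],"rotation":[0,0,0]},{"claw":0,"translation":[2.5,-0.5,-1],"rotation":[0,0,0]},{"claw":0,"translation":[2.5,-0.5,0],"rotation":[0,0,0]},{"claw":0,"translation":[0,0,0],"rotation":[0,0,0]},{"claw":0,"translation":[0,0,0],"rotation":[0,0,0]}]'
cat > tray.py <<'E'
from h import *
m=manip.camera_model('wrist'); im,d=manip.snapshot('wrist'); p=pts(d,m); o=manip.get_obs(); cv2.imwrite('pics/a2.png',im[...,::-1])
z=np.load('top.npz'); 
for n,im,p,mm in(('wrist',im,p,m),('top',z['im'],z['p'],manip.camera_model('top'))):
    hsv=cv2.cvtColor(im,cv2.COLOR_RGB2HSV)
    r=(p[...,0]>.48)&(p[...,0]<.8)&(p[...,1]>.17)&(p[...,1]<.5)
    def rc(k,h):
        nn,l,s,_=cv2.connectedComponentsWithStats(k.astype(np.uint8)); k=l==1+np.argmax(s[1:,4]); v,u=np.nonzero(k); a=ray(np.c_[u,v].astype(float),mm,h)
        c,sz,an=cv2.minAreaRect(a[:,:2].astype(np.float32)); return np.round(c,4),np.round(sz,4),round(an,2),'bbox',u.min(),u.max(),v.min(),v.max(),'z %.4f'%np.median(p[k][:,2])
    print(n,'floor',rc(r&(p[...,2]<.012)&(hsv[...,2]<60),.002))
    print(n,'fin',rc(r&(abs(p[...,2]-.021)<.007)&(hsv[...,2]>130),.022))
    print(n,'outer',rc(r&((hsv[...,2]<60)|(p[...,2]>.010)),.02))
print(o['tcp_pos'])
E
python3 tray.py
```

```text
clock: 22.25
tcp_pos: [0.6775, 0.007, 0.2395]
eef_rot: [2.42, 1.999, 0.003]
ft_force: [0.7, 1.0, -3.9]
gripper_width: 0.503
grasp_force: 62.1
clock: 22.67
tcp_pos: [0.6811, 0.0858, 0.2627]
eef_rot: [2.416, 2.005, 0.003]
ft_force: [-0.6, -0.3, -4.9]
gripper_width: 0.503
grasp_force: 62.1
wrist floor (array([0.6113, 0.2483]), array([0.0395, 0.1927]), 79.39, 'bbox', np.int64(110), np.int64(322), np.int64(0), np.int64(48), 'z 0.0010')Traceback (most recent call last):
  File "tray.py", line 11, in <module>
    print(n,'fin',rc(r&(abs(p[...,2]-.021)<.007)&(hsv[...,2]>130),.022))
                  ~~^^^^^^^^^^^^^^^^^^^^^^^^^^^^^^^^^^^^^^^^^^^^^^^^^^^
  File "tray.py", line 8, in rc
    nn,l,s,_=cv2.connectedComponentsWithStats(k.astype(np.uint8)); k=l==1+np.argmax(s[1:,4]); v,u=np.nonzero(k); a=ray(np.c_[u,v].astype(float),mm,h)
                                                                          ~~~~~~~~~^^^^^^^^^
    return _wrapfunc(a, 'argmax', axis=axis, out=out, **kwds)
    return bound(*args, **kwds)
ValueError: attempt to get argmax of an empty sequence
```

```bash
python3 -m inch '[{"claw":0,"translation":[2.8,-0.7,-1.2],"rotation":[0,0,0]},{"claw":0,"translation":[2.8,-0.7,-1.2],"rotation":[0,0,0]},{"claw":0,"translation":[2.8,-0.7,-1.2],"rotation":[0,0,0]},{"claw":0,"translation":[0,0,0],"rotation":[0,0,0]},{"claw":0,"translation":[0,0,0],"rotation":[0,0,0]}]' | grep -E 'tcp|ft'
python3 tray.py
```

```text
tcp_pos: [0.6764, 0.1716, 0.2992]
ft_force: [-0.2, -0.3, -4.3]
wrist floor (array([0.6213, 0.2993]), array([0.1356, 0.1834]), 83.7, 'bbox', np.int64(152), np.int64(341), np.int64(0), np.int64(136), 'z 0.0010')
wrist fin (array([0.6828, 0.301 ]), array([0.0884, 0.0437]), 83.72, 'bbox', np.int64(280), np.int64(331), np.int64(0), np.int64(97), 'z 0.0207')
wrist outer (array([0.6509, 0.0112]), array([0.349, 0.775]), 79.0, 'bbox', np.int64(62), np.int64(591), np.int64(164), np.int64(399), 'z 0.2851')
top floor (array([0.6252, 0.3251]), array([0.1745, 0.1798]), 83.71, 'bbox', np.int64(183), np.int64(233), np.int64(152), np.int64(202), 'z 0.0026')
top fin (array([0.6823, 0.3146]), array([0.122, 0.046]), 83.6, 'bbox', np.int64(194), np.int64(226), np.int64(154), np.int64(168), 'z 0.0223')
top outer (array([0.6233, 0.3238]), array([0.196 , 0.1951]), 83.77, 'bbox', np.int64(178), np.int64(236), np.int64(149), np.int64(204), 'z 0.0048')
[0.67676291 0.16920511 0.29833227]
```

Run:
```python
from h import *
a=np.radians(-6.3); Yt=np.array([-np.sin(a),np.cos(a),0])
go(np.array([.598,.326,.13])+.007*Yt,axes(-6.3))
```

```text
t23.18 tool cm before turn [ 14.64 -10.78  16.79] | turn [ 0.14  0.09 -4.55] | tool cm after turn [15.42 -9.55 16.83] F [ 0.2 -1.6 -3.5] w 0.505 g 62.2
```

```bash
python3 -m inch '[{"claw":0,"translation":[0,0,0],"rotation":[0,0,-4.5]},{"claw":0,"translation":[2.2,-1.36,2.2],"rotation":[0,0,0]},{"claw":0,"translation":[2.2,-1.36,2.4],"rotation":[0,0,0]},{"claw":0,"translation":[2.2,-1.36,2.4],"rotation":[0,0,0]},{"claw":0,"translation":[2.2,-1.36,2.4],"rotation":[0,0,0]}]' | grep -E 'tcp|ft'
python3 -m inch '[{"claw":0,"translation":[2.2,-1.36,2.4],"rotation":[0,0,0]},{"claw":0,"translation":[2.2,-1.36,2.4],"rotation":[0,0,0]},{"claw":0,"translation":[2.2,-1.36,2.4],"rotation":[0,0,0]},{"claw":0,"translation":[0,0,0],"rotation":[0,0,0]},{"claw":0,"translation":[0,0,0],"rotation":[0,0,0]}]' | grep -E 'tcp|ft|clock'
python3 - <<'E'
from h import *
a=np.radians(-6.3); Yt=np.array([-np.sin(a),np.cos(a),0])
go(np.array([.598,.326,.087])+.007*Yt,axes(-6.3))
E
```

```text
tcp_pos: [0.6328, 0.2609, 0.2026]
ft_force: [1.6, 0.3, -4.0]
clock: 24.02
tcp_pos: [0.5976, 0.3327, 0.1292]
ft_force: [0.7, -0.8, -4.1]
t24.02 tool cm before turn [0.05 0.13 4.22] | turn [-0.13  0.22  0.05] | tool cm after turn [0.04 0.12 4.22] F [ 0.7 -0.8 -4.1] w 0.505 g 62.7
```

```bash
python3 -m inch '[{"claw":0,"translation":[0,0.1,2],"rotation":[0,0,0]},{"claw":0,"translation":[0,0,1.2],"rotation":[0,0,0]},{"claw":0,"translation":[0,0,0.6],"rotation":[0,0,0]},{"claw":0,"translation":[0,0,0.2],"rotation":[0,0,0]},{"claw":0,"translation":[0,0,0],"rotation":[0,0,0]}]' | grep -E 'tcp|ft'
python3 -m inch '[{"claw":0,"translation":[0,0,0.2],"rotation":[0,0,0]},{"claw":0,"translation":[0,0,0],"rotation":[0,0,0]}]' | grep -E 'tcp|ft|clock'
python3 -m inch '[{"claw":0,"translation":[0,0,0.1],"rotation":[0,0,0]},{"claw":0,"translation":[0,0,0],"rotation":[0,0,0]}]' | grep -E 'tcp|ft|clock'
```

```text
tcp_pos: [0.6005, 0.332, 0.0918]
ft_force: [0.6, -0.5, -3.5]
clock: 24.6
tcp_pos: [0.6005, 0.3334, 0.0909]
ft_force: [-0.6, 0.0, -3.3]
clock: 24.77
tcp_pos: [0.6002, 0.3335, 0.0897]
ft_force: [0.5, -0.1, -3.9]
```

```bash
python3 -m inch '[{"claw":0,"translation":[0,0,0.2],"rotation":[0,0,0]},{"claw":0,"translation":[0,0,0],"rotation":[0,0,0]}]' | grep -E 'tcp|ft|clock'
python3 -m inch '[{"claw":0,"translation":[0,0,0.1],"rotation":[0,0,0]},{"claw":0,"translation":[0,0,0],"rotation":[0,0,0]}]' | grep -E 'tcp|ft|clock'
python3 -m inch '[{"claw":0,"translation":[0,0,0.1],"rotation":[0,0,0]},{"claw":0,"translation":[0,0,0],"rotation":[0,0,0]}]' | grep -E 'tcp|ft|clock'
```

```text
clock: 24.93
tcp_pos: [0.6, 0.3333, 0.0871]
ft_force: [0.0, -0.0, -4.6]
clock: 25.1
tcp_pos: [0.6, 0.3333, 0.086]
ft_force: [0.0, 0.6, -4.1]
clock: 25.27
tcp_pos: [0.6, 0.3333, 0.0851]
ft_force: [0.2, 0.1, -3.2]
```

```bash
python3 -m inch '[{"claw":0,"translation":[0,0,0.1],"rotation":[0,0,0]},{"claw":0,"translation":[0,0,0],"rotation":[0,0,0]}]' | grep -E 'tcp|ft|clock'
python3 -m inch '[{"claw":0,"translation":[0,0,0.1],"rotation":[0,0,0]},{"claw":0,"translation":[0,0,0],"rotation":[0,0,0]}]' | grep -E 'tcp|ft|clock'
```

```text
clock: 25.43
tcp_pos: [0.6002, 0.3334, 0.085]
ft_force: [-2.1, -2.3, 2.7]
clock: 25.6
tcp_pos: [0.6004, 0.3336, 0.085]
ft_force: [-4.8, -3.5, 8.7]
```

Contact is at z = 0.085, as predicted. I'll release, rise and back away clear, then check.

```bash
python3 -m inch '[{"claw":0.3,"translation":[0,0,-0.1],"rotation":[0,0,0]},{"claw":0.68,"translation":[0,0,0],"rotation":[0,0,0]},{"claw":0.68,"translation":[0,0,0],"rotation":[0,0,0]},{"claw":0.68,"translation":[0,0,0],"rotation":[0,0,0]},{"claw":0.68,"translation":[0,0,-1],"rotation":[0,0,0]}]' | grep -E 'tcp|ft|width'
python3 -m inch '[{"claw":0.68,"translation":[0,0,-2],"rotation":[0,0,0]},{"claw":0.68,"translation":[0,0,-4],"rotation":[0,0,0]},{"claw":0.68,"translation":[0,0,-4],"rotation":[0,0,0]},{"claw":0.68,"translation":[0,0,-4],"rotation":[0,0,0]},{"claw":0.68,"translation":[0,0,-4],"rotation":[0,0,0]}]' | grep -E 'tcp|ft'
python3 -m inch '[{"claw":0.68,"translation":[-4,0,-1],"rotation":[0,0,0]},{"claw":0.68,"translation":[-4,0,-1],"rotation":[0,0,0]},{"claw":0.68,"translation":[-4,0,-1],"rotation":[0,0,0]},{"claw":0.68,"translation":[-4,0,-1],"rotation":[0,0,0]},{"claw":0.68,"translation":[-4,0,-1],"rotation":[0,0,0]}]' | grep -E 'tcp|ft'
python3 -m inch '[{"claw":0.68,"translation":[0,0,0],"rotation":[0,0,0]},{"claw":0.68,"translation":[0,0,0],"rotation":[0,0,0]},{"claw":0.68,"translation":[0,0,0],"rotation":[0,0,0]}]' | grep -E 'clock|tcp|ft'
python3 - <<'E'
from h import *
z=np.load('top.npz')
for n in('wrist','top'):
    m=manip.camera_model(n); im,d=manip.snapshot(n); p=pts(d,m); hsv=cv2.cvtColor(im,cv2.COLOR_RGB2HSV)
    k=(p[...,0]>.52)&(p[...,0]<.75)&(p[...,1]>.2)&(p[...,1]<.45)&(abs(p[...,2]-.021)<.008)&(hsv[...,2]>125)&(hsv[...,1]<60)
    nn,l,s,_=cv2.connectedComponentsWithStats(k.astype(np.uint8))
    for i in np.argsort(-s[1:,4])[:3]+1:
        if s[i,4]<60: continue
        v,u=np.nonzero(l==i); a=ray(np.c_[u,v].astype(float),m,.022); r=cv2.minAreaRect(a[:,:2].astype(np.float32)); print(n,s[i],np.round(r[0],4),np.round(r[1],4),round(r[2],1),'z',np.percentile(p[l==i][:,2],[10,50,90]).round(4))
    if n=='top':
        for q,(u,v) in dict(tin=(364,231),mug=(354,156)).items(): print(q,np.abs(im[v-15:v+16,u-15:u+16].astype(int)-z['im'][v-15:v+16,u-15:u+16]).mean())
E
```

```text
tcp_pos: [0.5992, 0.3326, 0.0924]
ft_force: [0.1, -0.2, 0.4]
gripper_width: 0.679
tcp_pos: [0.5993, 0.3335, 0.2772]
ft_force: [1.1, 0.3, -0.1]
tcp_pos: [0.577, 0.1332, 0.3258]
ft_force: [0.8, -0.8, -0.1]
clock: 27.1
tcp_pos: [0.5775, 0.1349, 0.3253]
ft_force: [0.1, 0.4, -0.1]
wrist [ 306    0   43   51 2116] [0.597  0.2876] [0.0467 0.0439] 83.4 z [0.0197 0.0208 0.0218]
wrist [ 385    0   44   49 1974] [0.6797 0.2794] [0.0447 0.0424] 83.7 z [0.0198 0.0208 0.0219]
top [190 175  13  13  92] [0.604  0.3637] [0.046  0.0459] 0.8 z [0.0184 0.0229 0.0259]
tin 2.3107873742629206
mug 2.6781130766562606
```

```bash
python3 -c "
from rig import manip; print(manip.sign_off())"
```

```text
the job is handed in; nothing more can be done
None
```

The job is handed in at about 27 s: I made three lifted toe-to-heel strokes (about 2 N at the toe, 7–8 N at the heel), laid the file on the bench, slid the bar out and laid it flat in the free half of the tray, and the tin and mug look unmoved; the file flexed in the grip, so filing pressure was probably heaviest near the bar's free end.

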